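# Load the specimen pot, close it and set the stage angle

### The arm

A 7-joint arm with a two-finger parallel gripper is mounted at the origin on the work surface. World frame = base frame: x ahead of the robot, y to its left, z up, the work surface at z = 0. Lengths are in m, angles in rad, forces in N, time in s.
With the tool pointing down it reaches from about 0.425 to 0.875 m from the base axis. Payload 8.4 kg.
Tool frame: the origin (TCP) lies on the centre line of the jaws, within the pads' length; the fingertips stand robot.nose_length ahead of it and the grasp point (between the pads) lies 11 mm behind it (robot.nose_length is the distance from the TCP to the fingertips, in m); z points along the fingers, y is the line along which they close (so a half turn about z gives the same grasp; the last joint's range is limited). The gripper opens to 85 mm and grips with 20 to 120 N. Pads are 22 mm wide; open, the fingers measure 114 mm over their backs; the gripper's body (76 mm by 85 mm) begins 54 mm behind the grasp point. The pads swing forward as they close: fully open they stand 13 mm farther back than shut.
Start: joints at [1.015, 0.333, 0.04, 1.465, -0.013, 1.343, -0.059], TCP at [0.287, -0.583, 0.212] pointing down, gripper open.
Joint ranges: [-2.58, 2.58], [-0.38, 2.09], [-1.3, 1.39], [0.25, 2.4], [-1.5, 4.64], [0.08, 2.09], [-2.65, 2.65]. Speed limits (rad/s): [2.22, 2.22, 2.79, 2.79, 3.14, 3.14, 3.14].

### API

Orientations are given as a 3x3 rotation matrix whose columns are the frame's x, y, z axes.
In Python, from rig import robot gives the robot as it stands. The module is installed in compiled form; this text tells all that it offers.
- The arm moves only by the tool step_arm, never from a script. Its argument "deltas" is a list that holds one entry, the list of rows, each a list of 6 numbers: the shift along the tool's x, y, z normalised to -1 to 1, where 1 is 10 cm, then the turn, a rotation vector about the tool's x, y, z normalised to -1 to 1, where 1 is pi rad. A call has 1 to 8 rows; each row shifts and turns the commanded pose from where the row before left it, along the tool's axes as they then stand; what a row does not reach is not made up. A row lasts 1/8 s, in which the tool goes at most 62.5 mm and 10.7 degrees, less where a joint would pass 70% of its speed; a pose out of reach is approached as far as the arm can. A call with a number of a shift or a turn outside -1 to 1 is refused whole. A call with a gripper value outside its range is refused whole. "hand" is the opening, from -1 (shut) to 1 (fully open), set as the call begins (left out, the last holds). The fingers move at their own pace and stop on an object; "newtons" is the grip in N (left out, the last holds). Time passes only in rows, so rows that do not move let the fingers close. It gives the time, the measured TCP pose, the force, the opening and the grip force at its end, in the units of the state.
- robot.observe(): the state, without advancing time (a new reading comes with each control period).
- robot.camera(name): name is "side" or "top" or "wrist"; returns (picture, depth): 420x560x3 uint8, red, green, blue; 420x560 float32, m along the optical axis (not along the pixel's ray), 0 where there is no reading.
- robot.calibration(name): a dict with "camera_matrix" (3x3 intrinsics, pixels), "position" and "attitude" of the camera in the world. Camera axes: x right, y down, z forward; pixel columns grow to the right and rows downward; lengths in m; the calibration is good to about 2 mm. A picture is of the moment at which its call begins: read the wrist's pose just before it. calibration takes no time and is no camera call; for the wrist camera it gives the pose at the moment of the call.
- robot.hand_in(): hands the job in; it is judged then, once.
Trained networks look in the newest picture that a camera, given by its name, has taken for a name from the list of things; names that differ only in an ending like _2 or _b are one class to them, and where a whole thing is asked for, a point or a joint stands for the part that bears it (a point fixed in the world has none). Each returns a list of dicts, best first, with "p" (0 to 1); they miss things now and then, are a little off and sometimes report something else, mostly with a low value. They report only what shows in the picture. A call takes as long as a camera call. They do not tell look-alikes from the thing itself.
- robot.recognise(camera, name): "box" ([centre column, centre row, width, height] in pixels, round what is visible of it).
The state is a dict: "t": time; "joints": joint angles; "qd": joint speeds; "tau": joint torques, N m; "tool_pos": TCP position; "tcp_rot": TCP orientation; "contact_force": force on the tool from outside, world axes, zero at the start; "wrist_torque": the same for the moment, N m; "width": finger opening in m; "grasp_force": force on a finger pad.
Only numpy, scipy, OpenCV 4.12 (cv2) and the standard library are available. Lean on these libraries where they do the work, as an engineer would, in place of code of your own. Each camera call takes 0.05 s, during which the arm holds its last target. There are 200 camera calls.

### The job

Put every resin-mounted specimen lying on the bench into the pot of the rotary stage, set the cover on the pot and press it down until it sits level, fully home on the rim. Then, with the cover on, turn the black knob a little at a time until the yellow needle stands over the middle of the red mark (not the white one), and let go. Leave the bottle, the dish and the screwdriver where they are.

Things in the scene. Friction and masses are not known exactly. Their poses are not given: they have to be found in the camera images.
- pot_rim (a point): Centre of the mouth of the aluminium pot fixed on the turning chuck. Pot: 94 mm across outside, 85 inside, 54 deep, rim 94 mm above the bench. Three brass spring balls stand 6 mm in from its wall, 4 mm below the rim, leaving a circle of 73 mm. z is up; x points along the yellow needle, so the needle lies at y = 0 of this frame.
- stage: Fixed dark steel stage plate, 205 by 265 mm, 20 mm high; its top carries the marks, the steel chuck disc (136 mm across, top 35 mm above the bench) with the pot, and the knob's housing. Origin: on the bench, under the chuck's axis. The knob lies 150 mm from it along +y.
- needle_tip (a point): Tip of the yellow needle, a bar 5 mm wide and 3 mm high fixed on the chuck; it points outwards from the chuck's axis to 109 mm from it, and sweeps 11 mm clear over the two marks.
- chuck (a joint): Angle of the chuck (and pot and needle) on the stage, rad, counter-clockwise from above positive, from -1.3 to 1.3. It is geared to the knob: it turns 0.2 rad in the same sense for each rad of the knob, and stays where it is left.
- theta_knob (a joint): Angle of the drive knob, rad, counter-clockwise from above positive, range -6.2 to 6.2; it turns with about 0.06 N m in all and stays where it is left.
- knob_grip (a point): Middle of the black upright round knob (36 mm diameter, 32 mm tall, vertical axis, white line on top). The knob starts 1 mm above a grey square housing 52 mm wide whose top is 65 mm above the bench; the middle is 82 mm above the bench. The knob stands 150 mm from the chuck's axis.
- red_mark: The red mark: a fixed flat disc 14 mm in diameter and 4 mm high on the stage's plate, 84 to 113 mm from the chuck's axis. Origin: centre of its underside, 20 mm above the bench.
- white_mark: A like disc, white: the mark of another job, of no use here. Origin: centre of its underside.
- cover_grip (a point): Middle of the upright round black handle (24 mm diameter, 28 mm tall) of the pot's loose cover, 130 g. The handle stands on a steel-grey disc 100 mm across and 6 mm thick; this point is 14 mm above the disc's top. z is up, along the handle. The cover starts on the bench, standing on its plug, this point 32 mm up.
- cover_under (a point): Centre of the underside of the cover's steel-grey disc, 20 mm below cover_grip. Below it is a grey plastic plug 78 mm across and 12 mm deep, tapered to 69 mm at its foot. Laid on the pot, the cover stays about 5 mm proud on the spring balls; pressing the handle down with about 5 to 15 N drives it home, disc on rim, where it stays.
- puck0_c (a point): Centre of the green resin-mounted specimen: a round puck 25 mm in diameter and 14 mm high with a small steel chip in its top, lying flat on the bench; about 30 g. May be absent.
- puck1_c (a point): Centre of the orange resin-mounted specimen: a round puck 25 mm in diameter and 14 mm high with a small steel chip in its top, lying flat on the bench; about 30 g. May be absent.
- puck2_c (a point): Centre of the amber resin-mounted specimen: a round puck 25 mm in diameter and 14 mm high with a small steel chip in its top, lying flat on the bench; about 30 g. May be absent.
- puck3_c (a point): Centre of the white resin-mounted specimen: a round puck 25 mm in diameter and 14 mm high with a small steel chip in its top, lying flat on the bench; about 30 g. May be absent.
- puck4_c (a point): Centre of the yellow resin-mounted specimen: a round puck 25 mm in diameter and 14 mm high with a small steel chip in its top, lying flat on the bench; about 30 g. May be absent.
- bottle: White solvent bottle, 54 mm across, 130 mm tall, standing on the bench; a bystander. Origin under its centre.
- dish: White ceramic dish, 80 mm across, 30 mm high; a bystander. Origin under its centre.
- driver: Screwdriver 150 mm long lying on the bench; a bystander. Origin under its middle.
There are look-alikes about, which are no part of the job. What is meant by the part that bears cover_grip is not turquoise, and is the smaller of those in its own colour.

How it is judged:
On the way, in this order (a step that is already met when the one before it is completed fails the run):
1. all specimens present lie in the pot, below its rim (horizontal distance between each of puck0_c, puck1_c, puck2_c, puck3_c, puck4_c and pot_rim below 0.045 m and z of each of puck0_c, puck1_c, puck2_c, puck3_c, puck4_c in the frame of pot_rim below -0.01 m), for 0.3 s.
2. the cover is pressed home on the pot with the specimens inside (all of step 1 and horizontal distance between cover_grip and pot_rim below 0.006 m and z of cover_under in the frame of pot_rim below 0.0025 m and angle between cover_grip's own z axis and vertical below 0.05 rad), for 0.3 s.
3. the needle stands over the middle of the red mark, the cover still home (all of step 2 and y of red_mark in the frame of pot_rim between -0.004 and 0.004 m and x of red_mark in the frame of pot_rim above 0.05 m and velocity of joint chuck between -0.05 and 0.05 rad/s), for 0.3 s.
At the end, for the whole second after the job is handed in: Every specimen present is in the pot (centre at least 10 mm below the rim); the cover is home: centred within 6 mm, underside within 2.5 mm of the rim, tilted less than 0.05 rad; the line of the needle passes within 4 mm of the red mark's centre, and the chuck is at rest (all of step 3); the robot touches nothing.
It fails at once if the bottle is shoved more than 40 mm (distance of bottle from where it was at the start of the episode above 0.04 m).
It fails at once if the dish is shoved more than 40 mm (distance of dish from where it was at the start of the episode above 0.04 m).
It fails at once if the driver is shoved more than 40 mm (distance of driver from where it was at the start of the episode above 0.04 m).
Of puck0, puck1, puck2, puck3, puck4 only 3 to 5 are there at a start; the rules pass over those that are not, and their reading is None.
At some moment in a run one of puck0, puck1, puck2, puck3, puck4 may be knocked a few centimetres aside while the robot is not near it.
Once in a run the grip may slacken for a moment while it holds something.
It also fails if it takes over 210 s, if anything falls off the work surface, if the arm or the gripper's body presses on something with over 40 N, if the wrist force passes 120 N, or if a joint passes its speed limit or range.

## Working session

There is one attempt and no reset: what is moved stays moved. The work goes in short steps, Python scripts to look and compute and a tool call to move; the robot and the scene stay as the last step left them, time stands still between calls to the robot, and variables do not carry over. Pictures are saved under pics/ and viewed, at most 14 in all, crops included, and the job is handed in when it is done.

Besides the shell and the picture viewer there is one more tool, called after ">>>" as name(argument=value, ...), one argument or row to a line, values as JSON. step_arm: Moves the arm, as the interface text tells. Scaled input: -1 to 1 covers 10 cm each way for a shift and pi rad each way for a turn. Its arguments: {"type":"object","properties":{"deltas":{"type":"array","items":{"type":"array","items":{"type":"array","items":{"type":"number","minimum":-1,"maximum":1}}}},"hand":{"type":"number"},"newtons":{"type":"number"}},"required":["deltas"]}

```bash
mkdir -p pics; cat > h.py <<'E'
import numpy as np, cv2
from rig import robot
def shot(cam,name=None):
    c=robot.calibration(cam); p,d=robot.camera(cam)
    if name: cv2.imwrite(f'pics/{name}.png',p[:,:,::-1])
    return p,d,c
def px2w(c,d,u,v,z=None):
    K=np.array(c['camera_matrix']);R=np.array(c['attitude']);t=np.array(c['position'])
    ray=R@np.linalg.inv(K)@np.array([u,v,1.])
    if z is not None: return t+ray*(z-t[2])/ray[2]
    dd=d[int(round(v)),int(round(u))]
    return t+ray*dd
def cloud(c,d):
    K=np.array(c['camera_matrix']);R=np.array(c['attitude']);t=np.array(c['position'])
    v,u=np.mgrid[:d.shape[0],:d.shape[1]]
    r=np.stack([(u-K[0,2])/K[0,0],(v-K[1,2])/K[1,1],np.ones_like(d)],-1)*d[...,None]
    return r@R.T+t
E
python3 - <<'E'
from h import *
np.set_printoptions(precision=3,suppress=True)
s=robot.observe();print(s['t'],s['tool_pos'],s['tcp_rot'],s['width'],robot.nose_length)
for cam in ['top','side']:
    p,d,c=shot(cam,cam+'0');print(cam,c['position'],c['attitude'],c['camera_matrix'])
    for n in ['cover_grip','knob_grip','needle_tip','red_mark','white_mark','puck0_c','puck1_c','puck2_c','puck3_c','puck4_c','bottle','dish','driver','stage']:
        for r in robot.recognise(cam,n)[:3]:
            b=r['box'];print(n,round(r['p'],2),np.round(b),px2w(c,d,min(max(b[0],0),559),min(max(b[1],0),419)))
E
```

```text
0.0 [ 0.286 -0.583  0.211] [[ 0.897  0.441 -0.001]
 [ 0.441 -0.897  0.001]
 [-0.    -0.002 -1.   ]] 0.08562481359902205 0.008
top [ 0.222 -0.005  1.519] [[-0.05  -0.978  0.205]
 [-0.999  0.049 -0.007]
 [-0.003 -0.205 -0.979]] [[531.202   0.    280.02 ]
 [  0.    531.202 214.007]
 [  0.      0.      1.   ]]
cover_grip 0.95 [264. 133.  33.  34.] [0.776 0.02  0.044]
cover_grip 0.88 [315. 164.  31.  34.] [ 0.671 -0.124  0.046]
cover_grip 0.81 [405. 310.  54.  56.] [ 0.246 -0.338  0.069]
knob_grip 0.61 [186. 210.  18.  19.] [0.543 0.241 0.098]
knob_grip 0.2 [199. 148.  37.  22.] [0.746 0.214 0.024]
needle_tip 0.7 [245. 218.  51.  47.] [0.526 0.084 0.038]
puck0_c 0.5 [317. 167.  35.  32.] [ 0.665 -0.13   0.037]
puck1_c 0.54 [364. 244.   7.  10.] [ 0.437 -0.249  0.016]
puck2_c 0.61 [412. 243.   8.   7.] [ 0.432 -0.386  0.02 ]
puck3_c 0.46 [229. 216. 100.  80.] [0.532 0.128 0.042]
puck4_c 0.61 [395. 194.   6.  13.] [ 0.578 -0.353  0.018]
bottle 0.68 [394. 139.  19.  25.] [ 0.72  -0.347  0.09 ]
dish 0.96 [145. 256.  28.  30.] [0.435 0.377 0.002]
driver 0.73 [191. 150.  49.  24.] [0.744 0.238 
[... 570 characters left out ...]
9.] [0.537 0.047 0.081]
puck0_c 0.47 [315. 314.  13.  15.] [ 0.557 -0.279  0.013]
puck0_c 0.23 [278. 187.  67.  48.] [0.541 0.049 0.078]
puck1_c 0.53 [257. 312.  13.  18.] [ 0.441 -0.254  0.016]
puck1_c 0.33 [271. 377.  17.  17.] [ 0.444 -0.395  0.016]
puck2_c 0.51 [272. 376.  12.  13.] [ 0.447 -0.392  0.015]
puck2_c 0.21 [270. 137.  14.  17.] [0.555 0.228 0.099]
puck3_c 0.63 [255. 314.  12.  18.] [ 0.436 -0.255  0.013]
puck4_c 0.5 [340. 347.  15.  18.] [ 0.587 -0.361  0.016]
bottle 0.9 [416. 321.  36.  55.] [ 0.721 -0.373  0.088]
bottle 0.58 [315. 312.  14.  17.] [ 0.558 -0.275  0.014]
driver 0.57 [336. 154.  35.  28.] [0.746 0.214 0.025]
stage 0.78 [275. 176.  79.  89.] [0.55  0.13  0.043]
```

```bash
python3 - <<'E'
import cv2
a=cv2.imread('pics/top0.png');cv2.imwrite('pics/top1.png',cv2.resize(a[90:330,130:450],(800,600),interpolation=cv2.INTER_CUBIC))
a=cv2.imread('pics/side0.png');cv2.imwrite('pics/side1.png',cv2.resize(a,(800,600),interpolation=cv2.INTER_CUBIC))
E
```

```text
(no output)
```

View pics/top1.png

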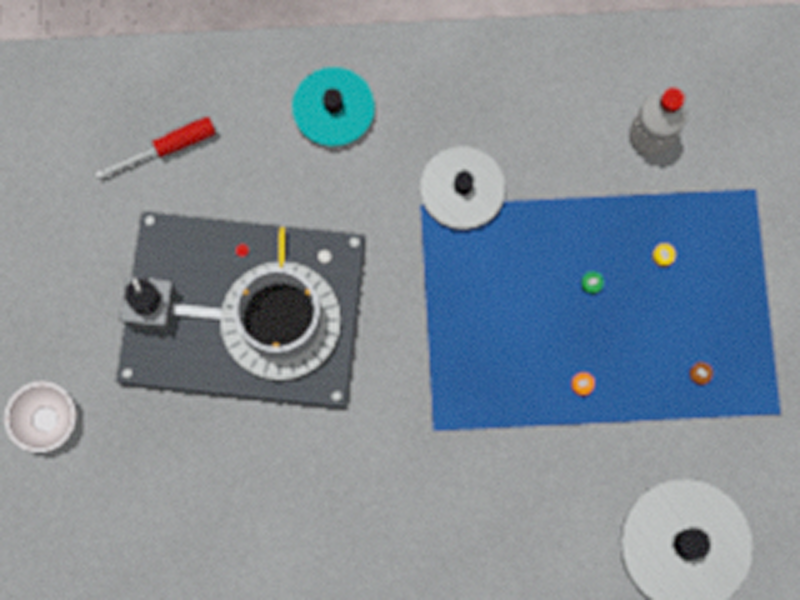

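View pics/side1.png

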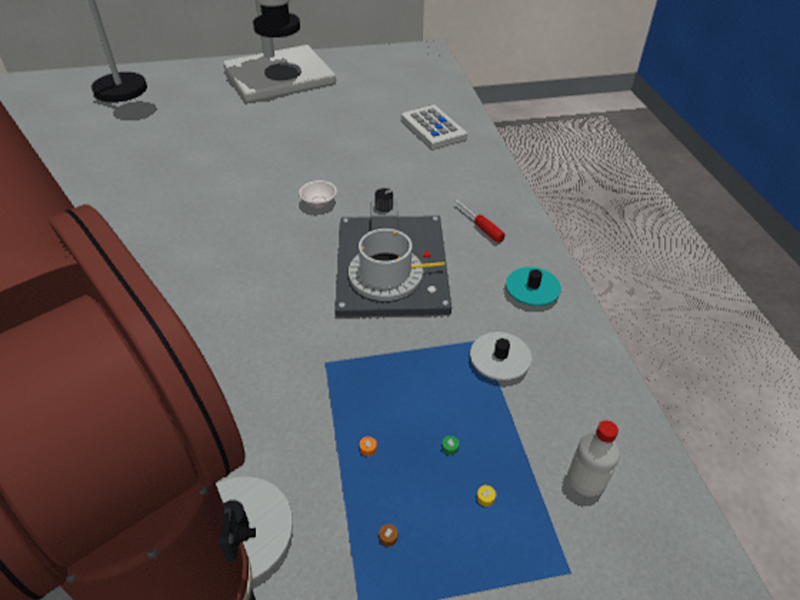

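The top crop shows three covers. In full-picture pixels they are turquoise (263,132), small grey (315,165) and large grey (404,307), so I choose the small grey at (315,165). There are four pucks: green, yellow, orange and amber. The red mark is at crop (241,250) and the white mark at crop (324,257). Next I measure and check with a close crop.

```bash
cat >> h.py <<'E'
HS={'green':((50,120,60),(85,255,255)),'orange':((8,160,170),(15,255,255)),'amber':((4,120,60),(13,255,169)),'yellow':((22,130,120),(34,255,255)),'red':((0,170,80),(3,255,255))}
def blobs(p,col,amin=15):
    h=cv2.cvtColor(p,cv2.COLOR_RGB2HSV);m=cv2.inRange(h,*map(np.array,HS[col]))
    if col=='red': m|=cv2.inRange(h,np.array((175,170,80)),np.array((180,255,255)))
    m=cv2.morphologyEx(m,cv2.MORPH_CLOSE,np.ones((5,5)))
    n,l,s,ce=cv2.connectedComponentsWithStats(m)
    return sorted([(s[i,4],ce[i],s[i,:4]) for i in range(1,n) if s[i,4]>=amin],key=lambda a:-a[0])
E
python3 - <<'E'
from h import *
np.set_printoptions(precision=4,suppress=True)
for cam in ['top','side']:
    p,d,c=shot(cam);X=cloud(c,d)
    if cam=='top': cv2.imwrite('pics/cov.png',cv2.resize(p[100:200,220:350,::-1],(780,600),interpolation=cv2.INTER_CUBIC))
    for col in HS:
        for a,ce,bb in blobs(p,col)[:4]: print(cam,col,a,ce.round(1),px2w(c,d,*ce,z=.012),px2w(c,d,*ce))
    # bench blobs 
    z=X[...,2];ok=(d>0)&(z>.009)&(z<.25)&(X[...,0]>-.1)&(X[...,0]<1)&(abs(X[...,1])<.7)
    n,l,s,ce=cv2.connectedComponentsWithStats(ok.astype(np.uint8))
    for i in range(1,n):
        if s[i,4]>20: print(cam,s[i],ce[i].round(),np.median(X[l==i],axis=0),X[l==i].max(0))
c=robot.calibration('wrist');print(c['position'],c['attitude'],c['camera_matrix'][0])
E
```

```text
top green 58 [366.6 202.6] [ 0.558  -0.2689  0.012 ] [ 0.5581 -0.269   0.0116]
top amber 6334 [519.9 341.5] [ 0.1451 -0.658   0.012 ] [ 0.18   -0.3611  0.6968]
top amber 5141 [427.  399.2] [ 0.0069 -0.3864  0.012 ] [ 0.1115 -0.2007  0.745 ]
top amber 4091 [283.6 392.5] [ 0.0432 -0.0007  0.012 ] [ 0.078  -0.0015  0.3054]
top amber 48 [409.8 239.1] [ 0.4448 -0.3837  0.012 ] [ 0.4439 -0.3823  0.0178]
top yellow 53 [395.2 191.6] [ 0.5866 -0.355   0.012 ] [ 0.5865 -0.3548  0.0127]
top yellow 40 [242.1 188.2] [0.6197 0.0914 0.012 ] [0.6127 0.0897 0.0385]
top red 167 [203.5 144.4] [0.7601 0.2015 0.012 ] [0.7556 0.1998 0.0246]
top red 55 [398.4 129.5] [ 0.7771 -0.3828  0.012 ] [ 0.7336 -0.3531  0.1301]
top [464  94  25  28 571] [476. 107.] [ 0.8233 -0.6092  0.0487] [ 0.8631 -0.5792  0.0616]
top [246 116  35  33 837] [263. 133.] [0.783  0.0216 0.0194] [0.8419 0.0739 0.0576]
top [382 126  23  27 453] [394. 139.] [ 0.7224 -0.3471  0.0863] [ 0.7591 -0.3278  0.1362]
top [  34  134   60   48 1813] [ 63. 158.] [0.7359 0.6157 0.0222] [0.8108 0.6998 0.0355]
top [169 137  48  24 265] [199. 147.] [0.75
[... 2234 characters left out ...]
0.0503]
side [ 398  294   36   52 1285] [416. 321.] [ 0.7257 -0.3669  0.0821] [ 0.762  -0.3307  0.1335]
side [252 305  11  12 108] [257. 311.] [ 0.4409 -0.25    0.0144] [ 0.4521 -0.2361  0.0183]
side [309 305  12  11 106] [315. 310.] [ 0.5589 -0.271   0.0149] [ 0.5701 -0.2585  0.0185]
side [ 151  333   54   73 2180] [182. 363.] [ 0.2856 -0.3415  0.0269] [ 0.3261 -0.2728  0.0713]
side [334 339  13  14 133] [340. 345.] [ 0.5873 -0.3569  0.0145] [ 0.6004 -0.3433  0.0184]
side [265 366  13  15 146] [271. 373.] [ 0.4463 -0.3862  0.0146] [ 0.4577 -0.3731  0.0195]
[ 0.3468 -0.5529  0.3754] [[ 0.4416 -0.8649 -0.2387]
 [-0.8972 -0.4258 -0.1171]
 [-0.0004  0.2658 -0.964 ]] [304.7152   0.     284.61  ]
```

View pics/cov.png

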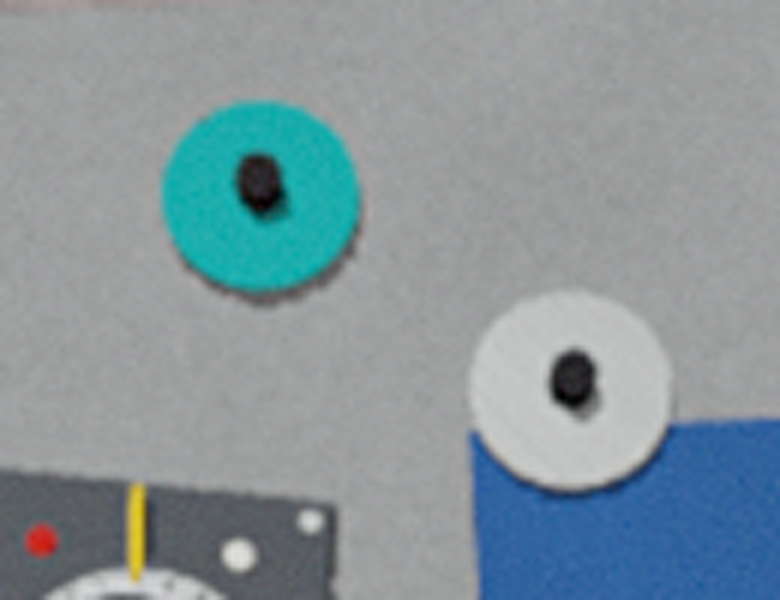

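The choice is confirmed: the small grey cover is at crop (572,385), beside the turquoise one. Four pucks are present. I start moving by squaring the yaw to the world axes and going over the amber puck.

>>> step_arm(
  deltas=[
    [[0,0,0,0,0,0.0485],[0,0,0,0,0,0.0485],[0,0,0,0,0,0.0485],[0.316,-0.396,0,0,0,0],[0.316,-0.396,0,0,0,0],[0.316,-0.396,0,0,0,0],[0.316,-0.396,0,0,0,0],[0.316,-0.396,0,0,0,0]],
  ],
  hand=0.06,
)

```text
t: 2.6
tool_pos: [0.4457, -0.384, 0.2122]
tcp_rot: [[1.0, -0.0, 0.0], [-0.0, -1.0, -0.0], [0.0, 0.0, -1.0]]
contact_force: [0.9, 0.3, 0.0]
width: 0.0453
grasp_force: 0.0
```

```bash
cat >> h.py <<'E'
def st():
    s=robot.observe();R=np.array(s['tcp_rot']);print('t%.2f'%s['t'],np.round(s['tool_pos'],4),'x',R[:,0].round(3),'z',R[:,2].round(3),'w%.4f g%.1f'%(s['width'],s['grasp_force']),'F',np.round(s['contact_force'],1),'q',np.round(s['joints'],2));return s
def pucks(cam):
    p,d,c=shot(cam)
    for col in ['green','orange','amber','yellow']:
        for a,ce,bb in blobs(p,col):
            w=px2w(c,d,*ce,z=.012)
            if a<2000 and .4<w[0]<.68 and -.45<w[1]<-.15: print(cam,col,a,w.round(4))
E
python3 - <<'E'
from h import *
from scipy.optimize import least_squares
np.set_printoptions(precision=4,suppress=True)
st()
pucks('top');pucks('side')
for cam in ['top','side']:
    p,d,c=shot(cam);X=cloud(c,d).reshape(-1,3);d=d.ravel()
    def sel(cx,cy,r,z0,z1): 
        m=(d>0)&(np.hypot(X[:,0]-cx,X[:,1]-cy)<r)&(X[:,2]>z0)&(X[:,2]<z1);return X[m]
    q=sel(.53,.085,.08,.088,.104)
    f=least_squares(lambda a:np.hypot(q[:,0]-a[0],q[:,1]-a[1])-.0448,[.53,.085],loss='soft_l1',f_scale=.003).x
    print(cam,'rim',f,len(q),np.median(q[:,2]))
    q=sel(.545,.235,.04,.092,.115);print('knob',len(q),q.mean(0),(q.max(0)+q.min(0))/2)
    q=sel(.675,-.13,.03,.038,.06);print('handle',len(q),q.mean(0),(q.max(0)+q.min(0))/2)
    q=sel(.675,-.13,.075,.012,.028);print('disc',len(q),q.mean(0),(q.max(0)+q.min(0))/2,q.max(0)-q.min(0))
E
```

```text
t2.60 [ 0.4457 -0.384   0.2122] x [ 1. -0.  0.] z [ 0. -0. -1.] w0.0453 g0.0 F [0.9 0.3 0. ] q [ 0.67  0.21 -0.04  1.62  0.01  1.31 -0.94]
top green 57 [ 0.5578 -0.2688  0.012 ]
top orange 20 [ 0.4374 -0.25    0.012 ]
top amber 48 [ 0.4448 -0.3837  0.012 ]
top yellow 52 [ 0.5867 -0.3552  0.012 ]
side green 124 [ 0.5591 -0.2718  0.012 ]
side orange 91 [ 0.4412 -0.2486  0.012 ]
side amber 26 [ 0.4434 -0.3974  0.012 ]
side yellow 135 [ 0.5879 -0.3577  0.012 ]
top rim [0.525  0.0927] 197 0.0948058606549731
knob 140 [0.5486 0.2401 0.0987] [0.5484 0.2402 0.1001]
handle 57 [ 0.6764 -0.1255  0.0466] [ 0.6768 -0.1252  0.0463]
disc 796 [ 0.6765 -0.1262  0.019 ] [ 0.6779 -0.132   0.02  ] [0.1    0.1083 0.0159]
side rim [0.53  0.085] 0 nan
  return _methods._mean(a, axis=axis, dtype=dtype,
  ret = ret.dtype.type(ret / rcount)
<stdin>:13: RuntimeWarning: Mean of empty slice.
  ret = um.true_divide(
Traceback (most recent call last):
ValueError: zero-size array to reduction operation maximum which has no identity
```

>>> step_arm(
  deltas=[
    [[0,0.01,0.5,0,0,0],[0,0,0.5,0,0,0],[0,0,0.5,0,0,0],[0,0,0.4,0,0,0],[0,0,0.12,0,0,0],[0,0,0,0,0,0]],
  ],
)

```text
t: 3.55
tool_pos: [0.4442, -0.3872, 0.0102]
tcp_rot: [[1.0, -0.002, -0.001], [-0.002, -1.0, 0.0], [-0.001, -0.0, -1.0]]
contact_force: [0.4, 0.7, 0.1]
width: 0.0452
grasp_force: 0.0
```

>>> step_arm(
  deltas=[
    [[0,0,0,0,0,0],[0,0,0,0,0,0],[0,0,0,0,0,0],[0,0,0,0,0,0],[0,0,-0.4,0,0,0],[0,0,-0.6,0,0,0],[0,0,-0.6,0,0,0],[0,0,-0.3,0,0,0]],
  ],
  hand=-1,
  newtons=40,
)

```text
t: 4.55
tool_pos: [0.4457, -0.3871, 0.2041]
tcp_rot: [[1.0, -0.0, 0.004], [-0.0, -1.0, -0.003], [0.004, 0.003, -1.0]]
contact_force: [1.4, 0.0, -0.5]
width: -0.0002
grasp_force: 0.0
```

```bash
python3 - <<'E'
from h import *
st();pucks('top');pucks('side');p,d,c=shot('wrist','w1');print(c['position'],np.round(c['attitude'],3))
pucks('wrist')
E
```

```text
t4.55 [ 0.4457 -0.3871  0.2041] x [ 1.    -0.     0.004] z [ 0.004 -0.003 -1.   ] w-0.0002 g0.0 F [ 1.4  0.  -0.5] q [ 0.67  0.22 -0.04  1.63  0.01  1.29 -0.94]
top green 58 [ 0.558  -0.2689  0.012 ]
top amber 48 [ 0.4448 -0.3837  0.012 ]
top yellow 53 [ 0.5866 -0.355   0.012 ]
side green 124 [ 0.5591 -0.2718  0.012 ]
side orange 92 [ 0.4412 -0.2487  0.012 ]
side amber 26 [ 0.4434 -0.3974  0.012 ]
side amber 15 [ 0.4513 -0.3784  0.012 ]
side yellow 137 [ 0.5877 -0.3578  0.012 ]
[ 0.51248792 -0.38614409  0.36829298] [[ 0.    -0.965 -0.261]
 [-1.     0.001 -0.004]
 [ 0.004  0.261 -0.965]]
wrist green 357 [ 0.5583 -0.2688  0.012 ]
wrist orange 200 [ 0.4396 -0.2495  0.012 ]
wrist amber 18 [ 0.4429 -0.2595  0.012 ]
wrist yellow 373 [ 0.5865 -0.3557  0.012 ]
```

View pics/w1.png

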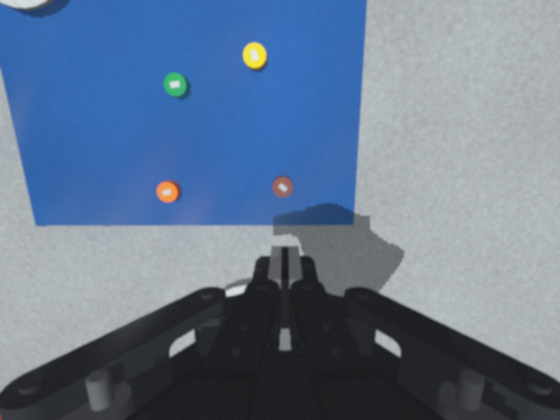

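The amber puck is still at pixel (283,187) and hasn't moved. I probably lifted before the fingers had closed. I'll check the geometry and retry with a longer close.

```bash
python3 - <<'E'
from h import *
c=robot.calibration('wrist');print(px2w(c,None,283,187,z=.014))
s=robot.observe();K=np.array(c['camera_matrix']);R=np.array(c['attitude'])
for o in (0,.008):
    q=K@R.T@(np.array(s['tool_pos'])-[0,0,o]-c['position']);print(q[:2]/q[2])
E
```

```text
[ 0.44348331 -0.38381919  0.014     ]
[285.95866033 246.90012772]
[285.89637595 241.81719176]
```

>>> step_arm(
  deltas=[
    [[0,-0.015,0.4,0,0,0],[0,0,0.5,0,0,0],[0,0,0.5,0,0,0],[0,0,0.4,0,0,0],[0,0,0.14,0,0,0],[0,0,0,0,0,0]],
  ],
  hand=0.06,
)

```text
t: 5.5
tool_pos: [0.4441, -0.3844, 0.0051]
tcp_rot: [[1.0, -0.0, -0.002], [-0.0, -1.0, 0.001], [-0.002, -0.001, -1.0]]
contact_force: [0.1, -0.5, 0.3]
width: 0.0451
grasp_force: 0.0
```

>>> step_arm(
  deltas=[
    [[0,0,0,0,0,0],[0,0,0,0,0,0],[0,0,0,0,0,0],[0,0,0,0,0,0],[0,0,0,0,0,0],[0,0,0,0,0,0]],
  ],
  hand=-1,
)

```text
t: 6.25
tool_pos: [0.4447, -0.3849, 0.006]
tcp_rot: [[1.0, -0.0, -0.0], [-0.0, -1.0, 0.0], [-0.0, -0.0, -1.0]]
contact_force: [0.8, -0.8, 0.4]
width: -0.0001
grasp_force: 0.0
```

```bash
python3 - <<'E'
from h import *
st();p,d,c=shot('wrist','w2');cv2.imwrite('pics/w2c.png',cv2.resize(p[130:330,180:400,::-1],(660,600),interpolation=cv2.INTER_CUBIC))
s=robot.observe();K=np.array(c['camera_matrix']);R=np.array(c['attitude'])
for o in (0,.008):
    q=K@R.T@(np.array(s['tool_pos'])-[0,0,o]-c['position']);print(q[:2]/q[2])
for v in range(200,300,10): print(v,px2w(c,d,285,v).round(4))
E
```

```text
t6.25 [ 0.4447 -0.3849  0.006 ] x [ 1. -0. -0.] z [-0.  0. -1.] w-0.0001 g0.0 F [ 0.8 -0.8  0.4] q [ 0.67  0.4  -0.04  1.83  0.02  0.91 -0.95]
[285.96816429 246.89862315]
[285.91218213 241.80765124]
200 [ 0.4715 -0.3843  0.002 ]
210 [ 0.4653 -0.3843  0.0009]
220 [ 0.4599 -0.3843  0.0027]
230 [ 0.4576 -0.3843  0.0134]
240 [ 0.4523 -0.3843  0.0147]
250 [ 0.4549 -0.3843  0.0346]
260 [ 0.4556 -0.3842  0.0475]
270 [ 0.4552 -0.3842  0.0563]
280 [ 0.4556 -0.3842  0.0653]
290 [ 0.4505 -0.3842  0.0638]
```

View pics/w2c.png

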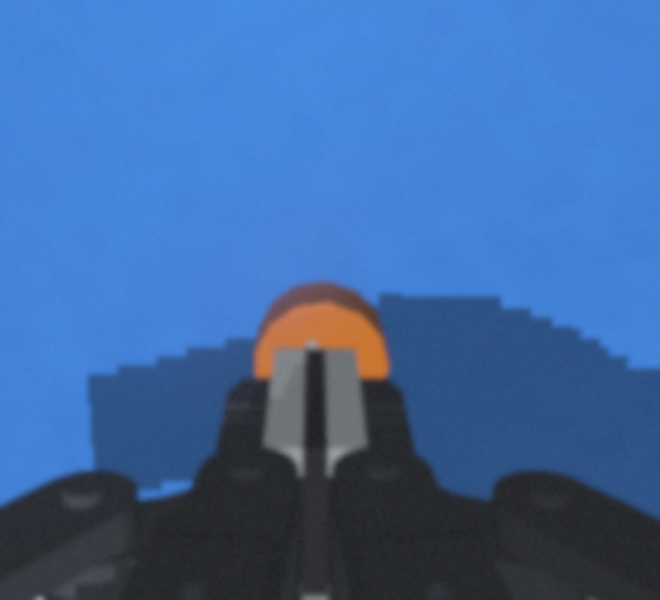

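The closed tips appear to hover over the amber puck. I'll measure the tip height on the pad columns.

```bash
python3 - <<'E'
from h import *
p,d,c=shot('wrist')
for u in (274,276,285,295,297):
    print(u,[(v,*(px2w(c,d,u,v)*1000).round(1)) for v in range(240,264,3)])
print(robot.observe()['tool_pos'],robot.nose_length)
E
```

```text
274 [(240, np.float64(453.3), np.float64(-378.4), np.float64(17.3)), (243, np.float64(451.0), np.float64(-378.4), np.float64(15.8)), (246, np.float64(449.1), np.float64(-378.3), np.float64(15.3)), (249, np.float64(455.7), np.float64(-379.1), np.float64(35.4)), (252, np.float64(455.6), np.float64(-379.2), np.float64(38.6)), (255, np.float64(455.3), np.float64(-379.3), np.float64(41.5)), (258, np.float64(455.2), np.float64(-379.4), np.float64(44.4)), (261, np.float64(454.9), np.float64(-379.4), np.float64(46.9))]
276 [(240, np.float64(452.7), np.float64(-379.4), np.float64(15.8)), (243, np.float64(450.9), np.float64(-379.4), np.float64(15.5)), (246, np.float64(449.5), np.float64(-379.4), np.float64(16.3)), (249, np.float64(455.5), np.float64(-380.0), np.float64(34.8)), (252, np.float64(455.3), np.float64(-380.1), np.float64(38.0)), (255, np.float64(454.9), np.float64(-380.1), np.float64(40.4)), (258, np.float64(455.4), np.float64(-380.3), np.float64(44.9)), (261, np.float64(455.5), np.float64(-380.4), np.float64(48.3))]
285 [(240, np.float64(452.6), np.float64(-384.3), np.float64(15.4)
[... 828 characters left out ...]
t64(42.4)), (258, np.float64(455.5), np.float64(-388.7), np.float64(45.1)), (261, np.float64(455.6), np.float64(-388.6), np.float64(48.4))]
297 [(240, np.float64(453.0), np.float64(-390.7), np.float64(16.5)), (243, np.float64(450.9), np.float64(-390.8), np.float64(15.6)), (246, np.float64(449.0), np.float64(-390.8), np.float64(15.2)), (249, np.float64(455.4), np.float64(-390.0), np.float64(34.6)), (252, np.float64(455.3), np.float64(-389.8), np.float64(38.0)), (255, np.float64(455.4), np.float64(-389.7), np.float64(41.7)), (258, np.float64(455.3), np.float64(-389.6), np.float64(44.6)), (261, np.float64(455.4), np.float64(-389.4), np.float64(48.0))]
[ 0.44471796 -0.38485904  0.00597443] 0.008
```

The wrist depth puts the shut tips at z ≈ 0.032 with the TCP reading at 0.006. So the tips really stand about 26 mm behind the reported TCP, not 8 mm ahead as stated. I'll go by the measurement and descend carefully while watching the force.

>>> step_arm(
  deltas=[
    [[0,0,0,0,0,0],[0,0,0,0,0,0],[0,0,0,0,0,0],[0,0,0.05,0,0,0],[0,0,0.05,0,0,0],[0,0,0.05,0,0,0],[0,0,0.05,0,0,0],[0,0,0,0,0,0]],
  ],
  hand=0.06,
)

```text
t: 7.35
tool_pos: [0.4444, -0.3846, -0.0146]
tcp_rot: [[1.0, -0.0, -0.001], [-0.0, -1.0, 0.001], [-0.001, -0.001, -1.0]]
contact_force: [0.7, 0.3, -1.2]
width: 0.0457
grasp_force: 0.0
```

```bash
python3 - <<'E'
from h import *
st();p,d,c=shot('wrist')
cv2.imwrite('pics/w3c.png',cv2.resize(p[130:330,180:400,::-1],(660,600),interpolation=cv2.INTER_CUBIC))
for u in (250,255,260,265,270): print(u,[(v,*(px2w(c,d,u,v)*1000).round().astype(int).tolist()) for v in range(235,264,4)])
E
```

```text
t7.35 [ 0.4444 -0.3846 -0.0146] x [ 1.    -0.    -0.001] z [-0.001  0.001 -1.   ] w0.0457 g0.0 F [ 0.7  0.3 -1.2] q [ 0.67  0.43 -0.04  1.84  0.02  0.88 -0.95]
250 [(235, 458, -366, 2), (239, 456, -366, 2), (243, 454, -366, 2), (247, 451, -366, 2), (251, 449, -366, 3), (255, 447, -366, 3), (259, 445, -366, 3), (263, 442, -366, 2)]
255 [(235, 458, -369, 2), (239, 456, -369, 3), (243, 453, -369, 1), (247, 512, -384, 149), (251, 449, -369, 3), (255, 447, -368, 2), (259, 445, -368, 3), (263, 442, -368, 2)]
260 [(235, 458, -371, 3), (239, 456, -371, 3), (243, 453, -371, 2), (247, 451, -371, 3), (251, 449, -371, 2), (255, 447, -371, 2), (259, 445, -371, 2), (263, 442, -371, 2)]
265 [(235, 458, -374, 3), (239, 456, -374, 2), (243, 454, -374, 3), (247, 451, -374, 3), (251, 450, -374, 4), (255, 451, -374, 11), (259, 451, -375, 16), (263, 449, -375, 15)]
270 [(235, 458, -376, 3), (239, 456, -376, 2), (243, 454, -376, 4), (247, 454, -377, 9), (251, 455, -377, 16), (255, 453, -377, 16), (259, 450, -377, 15), (263, 448, -377, 15)]
```

>>> step_arm(
  deltas=[
    [[0,0,0.04,0,0,0],[0,0,0.045,0,0,0],[0,0,0,0,0,0]],
  ],
)

```text
t: 7.78
tool_pos: [0.4449, -0.385, -0.0214]
tcp_rot: [[1.0, -0.0, 0.0], [-0.0, -1.0, -0.0], [0.0, 0.0, -1.0]]
contact_force: [-4.2, 3.4, 13.1]
width: 0.045
grasp_force: 6.5
```

>>> step_arm(
  deltas=[
    [[0,0,0,0,0,0],[0,0,0,0,0,0],[0,0,0,0,0,0],[0,0,0,0,0,0],[0,0,0,0,0,0]],
  ],
  hand=-1,
  newtons=40,
)

```text
t: 8.4
tool_pos: [0.4472, -0.3868, -0.0192]
tcp_rot: [[1.0, -0.001, 0.005], [-0.001, -1.0, -0.004], [0.005, 0.004, -1.0]]
contact_force: [-2.2, 1.8, 23.8]
width: 0.0234
grasp_force: 47.1
```

Grasped at width 23.4 mm. The tips were just on the bench, so next time I stop 3 mm higher. Now I lift and carry.

>>> step_arm(
  deltas=[
    [[0,0,-0.2,0,0,0],[0,0,-0.6,0,0,0],[0,0,-0.6,0,0,0],[0,0,-0.5,0,0,0],[0.1,-0.55,0,0,0,0],[0.1,-0.55,0,0,0,0],[0.1,-0.55,0,0,0,0],[0.1,-0.55,0,0,0,0]],
  ],
)

```text
t: 9.4
tool_pos: [0.4847, -0.1631, 0.1679]
tcp_rot: [[1.0, -0.0, 0.0], [-0.0, -1.0, -0.0], [0.0, 0.0, -1.0]]
contact_force: [0.9, 0.2, -0.4]
width: 0.0229
grasp_force: 41.1
```

>>> step_arm(
  deltas=[
    [[0.1,-0.55,0,0,0,0],[0.1,-0.55,0,0,0,0],[0.1,-0.55,0,0,0,0],[0.08,-0.5,0,0,0,0],[0,0,0,0,0,0]],
  ],
)

```text
t: 10.02
tool_pos: [0.5227, 0.0549, 0.1679]
tcp_rot: [[1.0, 0.007, 0.0], [0.007, -1.0, 0.002], [0.0, -0.002, -1.0]]
contact_force: [0.3, 0.3, 0.1]
width: 0.023
grasp_force: 41.1
```

```bash
cat >> h.py <<'E'
from scipy.optimize import least_squares
def pot(cam,guess=(.525,.09)):
    p,d,c=shot(cam);X=cloud(c,d).reshape(-1,3);ok=d.ravel()>0
    q=X[ok&(np.hypot(X[:,0]-guess[0],X[:,1]-guess[1])<.065)&(X[:,2]>.088)&(X[:,2]<.102)]
    if len(q)<20: print('few',len(q));return
    f=least_squares(lambda a:np.hypot(q[:,0]-a[0],q[:,1]-a[1])-.0448,guess,loss='soft_l1',f_scale=.002)
    print(cam,'rim',f.x.round(4),len(q),np.median(q[:,2]).round(4),'res',np.median(abs(f.fun)).round(4));return f.x
E
python3 - <<'E'
from h import *
st();pucks('top')
p,d,c=shot('wrist','w4');X=cloud(c,d)
pot('wrist')
z=X[...,2];m=((z>.08)&(z<.11)).astype(np.uint8)
n,l,s,ce=cv2.connectedComponentsWithStats(m)
for i in range(1,n):
    if s[i,4]>60: q=X[l==i];print(s[i],ce[i].round(),q.min(0).round(3),q.max(0).round(3))
E
```

```text
t10.03 [0.5227 0.0549 0.1679] x [1.    0.007 0.   ] z [ 0.     0.002 -1.   ] w0.0230 g41.1 F [0.3 0.3 0.1] q [ 0.18  0.14 -0.39  1.81  0.05  1.21 -1.8 ]
top green 57 [ 0.5578 -0.2688  0.012 ]
top yellow 53 [ 0.5866 -0.355   0.012 ]
wrist rim [0.527  0.0931] 2352 0.0951 res 0.0013
[ 176  147  116  114 2861] [228. 205.] [0.48  0.047 0.08 ] [0.573 0.14  0.098]
[  15  153   65   49 2444] [ 46. 177.] [0.532 0.223 0.08 ] [0.568 0.26  0.102]
```

View pics/w4.png

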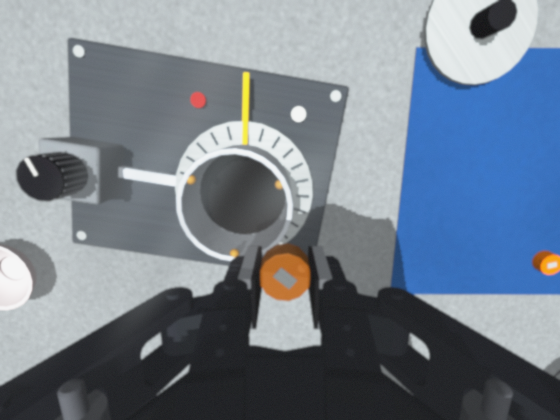

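The pot is at about (245,200) with its centre at (0.527, 0.093), the amber puck is held at (285,275), and the knob is at (45,177). The red mark at (198,100) is left of the needle at (246,105). Now I place the amber puck.

>>> step_arm(
  deltas=[
    [[0.12,-0.19,0,0,0,0],[0.12,-0.19,0,0,0,0],[0,0,0.4,0,0,0],[0,0,0.4,0,0,0],[0,0,0.1,0,0,0],[0,0,0,0,0,0]],
  ],
)

```text
t: 10.92
tool_pos: [0.547, 0.0871, 0.0778]
tcp_rot: [[1.0, -0.002, -0.0], [-0.002, -1.0, -0.0], [-0.0, 0.0, -1.0]]
contact_force: [0.2, -0.8, 0.1]
width: 0.0233
grasp_force: 41.1
```

>>> step_arm(
  deltas=[
    [[0,0,0,0,0,0],[0,0,0,0,0,0],[0,0,0,0,0,0],[0,0,-0.4,0,0,0],[0,0,-0.5,0,0,0],[-0.13,0.55,0,0,0,0],[-0.13,0.55,0,0,0,0],[-0.13,0.55,0,0,0,0]],
  ],
  hand=-0.2,
)

```text
t: 11.92
tool_pos: [0.5075, -0.0785, 0.1682]
tcp_rot: [[1.0, 0.0, 0.001], [0.0, -1.0, -0.0], [0.001, 0.0, -1.0]]
contact_force: [1.6, -1.1, -0.8]
width: 0.0343
grasp_force: 0.0
```

```bash
python3 - <<'E'
from h import *
st();pucks('top');pucks('wrist');p,d,c=shot('wrist')
for col in('amber',):
    for a,ce,bb in blobs(p,col): print(col,a,ce.round(),px2w(c,d,*ce).round(3))
E
```

```text
t11.93 [ 0.5075 -0.0785  0.1682] x [1.    0.    0.001] z [ 0.001 -0.    -1.   ] w0.0343 g0.0 F [ 1.6 -1.1 -0.8] q [ 0.34  0.1  -0.3   1.84  0.03  1.2  -1.53]
top green 58 [ 0.558  -0.2689  0.012 ]
top yellow 52 [ 0.5867 -0.3552  0.012 ]
wrist green 475 [ 0.5587 -0.2675  0.012 ]
wrist orange 41 [ 0.4455 -0.2427  0.012 ]
wrist amber 49 [ 0.4477 -0.2384  0.012 ]
wrist yellow 391 [ 0.5875 -0.3507  0.012 ]
amber 107 [ 84. 161.] [0.544 0.096 0.056]
amber 41 [422. 241.] [ 0.446 -0.239  0.008]
```

Amber is in the pot. Orange is next.

>>> step_arm(
  deltas=[
    [[-0.223,0.568,0,0,0,0],[-0.223,0.568,0,0,0,0],[-0.223,0.568,0,0,0,0],[0,0,0.3,0,0,0],[0,0,0.4,0,0,0],[0,0,0,0,0,0]],
  ],
  hand=0,
)

```text
t: 12.82
tool_pos: [0.4397, -0.2453, 0.0954]
tcp_rot: [[1.0, 0.001, -0.004], [0.001, -1.0, 0.003], [-0.004, -0.003, -1.0]]
contact_force: [-0.2, 0.0, 0.5]
width: 0.0427
grasp_force: 0.0
```

```bash
sed -i "s/HS={/HS={'oa':((4,120,60),(16,255,255)),/; s/in \['green','orange','amber','yellow'\]/in ['green','oa','yellow']/" h.py; python3 - <<'E'
from h import *
st();pucks('wrist');pucks('side')
E
```

```text
t12.82 [ 0.4397 -0.2453  0.0954] x [ 1.     0.001 -0.004] z [-0.004  0.003 -1.   ] w0.0427 g0.0 F [-0.2  0.   0.5] q [ 0.55  0.15 -0.14  1.95  0.02  1.05 -1.17]
wrist green 850 [ 0.5587 -0.2691  0.012 ]
wrist oa 526 [ 0.4399 -0.2489  0.012 ]
wrist yellow 731 [ 0.5844 -0.3545  0.012 ]
side green 125 [ 0.559  -0.2717  0.012 ]
side oa 126 [ 0.4411 -0.2516  0.012 ]
side yellow 135 [ 0.5879 -0.3575  0.012 ]
```

>>> step_arm(
  deltas=[
    [[0,0.04,0.5,0,0,0],[0,0,0.45,0,0,0],[0,0,0.17,0,0,0],[0,0,0,0,0,0]],
  ],
  hand=0,
)

```text
t: 13.42
tool_pos: [0.4415, -0.2512, -0.0138]
tcp_rot: [[1.0, 0.0, -0.0], [0.0, -1.0, 0.0], [-0.0, -0.0, -1.0]]
contact_force: [-0.1, -0.7, 0.2]
width: 0.0426
grasp_force: 0.0
```

>>> step_arm(
  deltas=[
    [[0,0,0,0,0,0],[0,0,0,0,0,0],[0,0,0,0,0,0],[0,0,0,0,0,0],[0,0,0,0,0,0]],
  ],
  hand=-1,
)

```text
t: 14.05
tool_pos: [0.4426, -0.2519, -0.0122]
tcp_rot: [[1.0, -0.0, 0.003], [-0.0, -1.0, -0.002], [0.003, 0.002, -1.0]]
contact_force: [-0.5, 0.9, 6.6]
width: 0.0221
grasp_force: 39.0
```

>>> step_arm(
  deltas=[
    [[0,0,-0.6,0,0,0],[0,0,-0.6,0,0,0],[0,0,-0.6,0,0,0],[0.107,-0.575,0,0,0,0],[0.107,-0.575,0,0,0,0],[0.107,-0.575,0,0,0,0],[0.107,-0.575,0,0,0,0],[0.107,-0.575,0,0,0,0]],
  ],
)

```text
t: 15.05
tool_pos: [0.4951, 0.038, 0.1674]
tcp_rot: [[1.0, -0.001, 0.003], [-0.001, -1.0, -0.001], [0.003, 0.001, -1.0]]
contact_force: [1.6, -0.6, -0.5]
width: 0.0224
grasp_force: 39.3
```

>>> step_arm(
  deltas=[
    [[0.107,-0.575,0,0,0,0],[0,0,0,0,0,0],[0,0,0.4,0,0,0],[0,0,0.45,0,0,0],[0,0,0,0,0,0]],
  ],
)

```text
t: 15.68
tool_pos: [0.5036, 0.0923, 0.079]
tcp_rot: [[1.0, -0.001, -0.004], [-0.001, -1.0, -0.001], [-0.004, 0.001, -1.0]]
contact_force: [1.9, -0.5, -0.3]
width: 0.0225
grasp_force: 39.3
```

>>> step_arm(
  deltas=[
    [[0.06,0,0,0,0,0],[0,0,0,0,0,0]],
  ],
)

```text
t: 15.92
tool_pos: [0.5131, 0.0938, 0.0828]
tcp_rot: [[1.0, -0.001, 0.003], [-0.001, -1.0, 0.0], [0.003, -0.0, -1.0]]
contact_force: [0.6, 0.7, -0.4]
width: 0.0226
grasp_force: 39.4
```

>>> step_arm(
  deltas=[
    [[0,0,0,0,0,0],[0,0,0,0,0,0],[0,0,0,0,0,0],[0,0,-0.4,0,0,0],[0,0,-0.5,0,0,0],[0.082,0.604,0,0,0,0],[0.082,0.604,0,0,0,0],[0.082,0.604,0,0,0,0]],
  ],
  hand=-0.2,
)

```text
t: 16.92
tool_pos: [0.5358, -0.0893, 0.1709]
tcp_rot: [[1.0, 0.0, 0.001], [0.0, -1.0, -0.0], [0.001, 0.0, -1.0]]
contact_force: [0.6, 1.2, 0.2]
width: 0.034
grasp_force: 0.0
```

>>> step_arm(
  deltas=[
    [[0.082,0.604,0,0,0,0],[0.082,0.604,0,0,0,0],[0.082,0.604,0,0,0,0],[0,0,0.4,0,0,0],[0,0,0.35,0,0,0],[0,0,0,0,0,0]],
  ],
  hand=0,
)

```text
t: 17.68
tool_pos: [0.5582, -0.2679, 0.0927]
tcp_rot: [[1.0, -0.0, -0.005], [-0.0, -1.0, 0.003], [-0.005, -0.003, -1.0]]
contact_force: [-0.7, -0.6, 0.0]
width: 0.0429
grasp_force: 0.0
```

```bash
python3 - <<'E'
from h import *
st();pucks('wrist');pucks('side');pucks('top')
p,d,c=shot('top')
for a,ce,bb in blobs(p,'oa',5):
    w=px2w(c,d,*ce)
    if abs(w[0]-.527)<.06 and abs(w[1]-.09)<.06: print('oa',a,ce,w)
E
```

```text
t17.68 [ 0.5582 -0.2679  0.0927] x [ 1.    -0.    -0.005] z [-0.005  0.003 -1.   ] w0.0429 g0.0 F [-0.7 -0.6  0. ] q [ 0.54  0.37 -0.2   1.67  0.08  1.11 -1.26]
wrist green 545 [ 0.5584 -0.2692  0.012 ]
wrist yellow 690 [ 0.588  -0.3551  0.012 ]
side green 127 [ 0.5588 -0.2718  0.012 ]
side yellow 135 [ 0.5879 -0.3577  0.012 ]
top green 43 [ 0.5583 -0.2662  0.012 ]
oa 183 [241.74863388 215.89617486] [0.53029695 0.09322318 0.04349925]
```

>>> step_arm(
  deltas=[
    [[0,0.02,0.5,0,0,0],[0,0,0.45,0,0,0],[0,0,0.16,0,0,0],[0,0,0,0,0,0]],
  ],
  hand=0,
)

```text
t: 18.38
tool_pos: [0.5606, -0.2708, -0.0149]
tcp_rot: [[1.0, -0.0, -0.0], [-0.0, -1.0, 0.0], [-0.0, -0.0, -1.0]]
contact_force: [-0.4, -0.7, 0.2]
width: 0.0427
grasp_force: 0.0
```

>>> step_arm(
  deltas=[
    [[0,0,0,0,0,0],[0,0,0,0,0,0],[0,0,0,0,0,0],[0,0,0,0,0,0],[0,0,0,0,0,0]],
  ],
  hand=-1,
)

```text
t: 19.0
tool_pos: [0.562, -0.2714, -0.013]
tcp_rot: [[1.0, -0.0, 0.004], [-0.0, -1.0, -0.002], [0.004, 0.002, -1.0]]
contact_force: [0.0, 0.3, 7.8]
width: 0.0227
grasp_force: 39.1
```

>>> step_arm(
  deltas=[
    [[0,0,-0.6,0,0,0],[0,0,-0.6,0,0,0],[0,0,-0.62,0,0,0],[-0.05,-0.549,0,0,0,0],[-0.05,-0.549,0,0,0,0],[-0.05,-0.549,0,0,0,0],[-0.05,-0.549,0,0,0,0],[-0.05,-0.549,0,0,0,0]],
  ],
)

```text
t: 20.0
tool_pos: [0.5354, 0.0055, 0.168]
tcp_rot: [[1.0, -0.0, 0.002], [-0.0, -1.0, -0.0], [0.002, 0.0, -1.0]]
contact_force: [1.3, -0.3, -0.7]
width: 0.0227
grasp_force: 39.2
```

>>> step_arm(
  deltas=[
    [[-0.05,-0.549,0,0,0,0],[-0.05,-0.549,0,0,0,0],[0,0,0,0,0,0],[0,0,0.4,0,0,0],[0,0,0.44,0,0,0],[0,0,0,0,0,0],[0,0,0,0,0,0]],
  ],
)

```text
t: 20.88
tool_pos: [0.5266, 0.1134, 0.0845]
tcp_rot: [[1.0, -0.001, 0.002], [-0.001, -1.0, 0.0], [0.002, -0.0, -1.0]]
contact_force: [0.1, -0.8, -1.0]
width: 0.022
grasp_force: 39.3
```

>>> step_arm(
  deltas=[
    [[0,0,0,0,0,0],[0,0,0,0,0,0],[0,0,0,0,0,0],[0,0,-0.4,0,0,0],[0,0,-0.45,0,0,0],[0.076,0.586,0,0,0,0],[0.076,0.586,0,0,0,0],[0.076,0.586,0,0,0,0]],
  ],
  hand=-0.2,
)

```text
t: 21.88
tool_pos: [0.5483, -0.064, 0.1681]
tcp_rot: [[1.0, 0.0, 0.001], [0.0, -1.0, -0.0], [0.001, 0.0, -1.0]]
contact_force: [1.2, 0.9, -0.2]
width: 0.0342
grasp_force: 0.0
```

>>> step_arm(
  deltas=[
    [[0.076,0.586,0,0,0,0],[0.076,0.586,0,0,0,0],[0.076,0.586,0,0,0,0],[0.076,0.586,0,0,0,0],[0.076,0.586,0,0,0,0],[0,0,0.4,0,0,0],[0,0,0.35,0,0,0],[0,0,0,0,0,0]],
  ],
  hand=0,
)

```text
t: 22.88
tool_pos: [0.5842, -0.3542, 0.0895]
tcp_rot: [[1.0, -0.0, -0.005], [-0.0, -1.0, 0.003], [-0.005, -0.003, -1.0]]
contact_force: [-1.0, 0.3, 0.1]
width: 0.0431
grasp_force: 0.0
```

```bash
python3 - <<'E'
from h import *
st();pucks('wrist');pucks('side');pucks('top')
p,d,c=shot('top')
for col in ('oa','green','yellow'):
  for a,ce,bb in blobs(p,col,5):
    w=px2w(c,d,*ce)
    if abs(w[0]-.527)<.06 and abs(w[1]-.09)<.06: print(col,a,ce,w)
E
```

```text
t22.88 [ 0.5842 -0.3542  0.0895] x [ 1.    -0.    -0.005] z [-0.005  0.003 -1.   ] w0.0431 g0.0 F [-1.   0.3  0.1] q [ 0.6   0.49 -0.16  1.5   0.08  1.16 -1.15]
wrist yellow 442 [ 0.563  -0.3431  0.012 ]
side yellow 134 [ 0.5644 -0.3452  0.012 ]
top yellow 53 [ 0.5635 -0.3419  0.012 ]
oa 171 [242.01754386 215.79532164] [0.53103972 0.0926053  0.04116013]
green 72 [233.70833333 217.61111111] [0.52371418 0.11505819 0.05692818]
```

Green is in the pot. The yellow puck was knocked to (0.5637, −0.3435), so I follow it.

>>> step_arm(
  deltas=[
    [[-0.21,-0.11,0.2,0,0,0],[0,0,0.4,0,0,0],[0,0,0.3,0,0,0],[0,0,0.15,0,0,0],[0,0,0,0,0,0]],
  ],
  hand=0,
)

```text
t: 23.7
tool_pos: [0.5652, -0.3442, -0.0122]
tcp_rot: [[1.0, -0.0, -0.0], [-0.0, -1.0, 0.0], [-0.0, -0.0, -1.0]]
contact_force: [-0.5, 0.3, 0.9]
width: 0.0428
grasp_force: 0.0
```

>>> step_arm(
  deltas=[
    [[0,0,0,0,0,0],[0,0,0,0,0,0],[0,0,0,0,0,0],[0,0,0,0,0,0],[0,0,0,0,0,0]],
  ],
  hand=-1,
)

```text
t: 24.32
tool_pos: [0.5663, -0.3449, -0.0105]
tcp_rot: [[1.0, -0.0, 0.003], [-0.0, -1.0, -0.001], [0.003, 0.001, -1.0]]
contact_force: [-0.4, 1.5, 6.6]
width: 0.0224
grasp_force: 39.1
```

>>> step_arm(
  deltas=[
    [[0,0,-0.6,0,0,0],[0,0,-0.6,0,0,0],[0,0,-0.6,0,0,0],[-0.056,-0.597,0,0,0,0],[-0.056,-0.597,0,0,0,0],[-0.056,-0.597,0,0,0,0],[-0.056,-0.597,0,0,0,0],[-0.056,-0.597,0,0,0,0]],
  ],
)

```text
t: 25.32
tool_pos: [0.537, -0.0439, 0.1685]
tcp_rot: [[1.0, -0.0, 0.002], [-0.0, -1.0, -0.0], [0.002, 0.0, -1.0]]
contact_force: [1.0, 0.3, -0.3]
width: 0.0219
grasp_force: 39.2
```

>>> step_arm(
  deltas=[
    [[-0.056,-0.597,0,0,0,0],[-0.056,-0.597,0,0,0,0],[0,0,0,0,0,0],[0,0,0.4,0,0,0],[0,0,0.44,0,0,0],[0,0,0,0,0,0],[0,0,0,0,0,0]],
  ],
)

```text
t: 26.2
tool_pos: [0.527, 0.0735, 0.0853]
tcp_rot: [[1.0, -0.001, 0.002], [-0.001, -1.0, 0.0], [0.002, -0.0, -1.0]]
contact_force: [-0.3, -0.1, -0.5]
width: 0.0223
grasp_force: 39.3
```

>>> step_arm(
  deltas=[
    [[0,0,0,0,0,0],[0,0,0,0,0,0],[0,0,0,0,0,0],[0,0,-0.5,0,0,0],[0,0,-0.5,0,0,0]],
  ],
  hand=-0.2,
)

```text
t: 26.82
tool_pos: [0.5255, 0.0737, 0.1847]
tcp_rot: [[1.0, -0.0, -0.001], [-0.0, -1.0, 0.0], [-0.001, -0.0, -1.0]]
contact_force: [1.5, 0.8, -0.4]
width: 0.0342
grasp_force: 0.0
```

>>> step_arm(
  deltas=[
    [[0,0.5,0,0,0,0],[0.35,0.5,0,0,0,0],[0.35,0.5,0,0,0,0],[0.35,0.5,0,0,0,0],[0,0,0,0,0,0],[0,0,0,0,0,0]],
  ],
  hand=0.1,
)

```text
t: 27.58
tool_pos: [0.6308, -0.1259, 0.1832]
tcp_rot: [[1.0, -0.0, -0.001], [-0.0, -1.0, 0.001], [-0.001, -0.001, -1.0]]
contact_force: [-0.6, 0.6, -1.8]
width: 0.047
grasp_force: 0.0
```

```bash
cat >> h.py <<'E'
def circ(X,ok,g,rad,z0,z1,rs):
    q=X[ok&(np.hypot(X[:,0]-g[0],X[:,1]-g[1])<rs)&(X[:,2]>z0)&(X[:,2]<z1)]
    return q
def handle(cam,g):
    p,d,c=shot(cam);X=cloud(c,d).reshape(-1,3);ok=d.ravel()>0
    q=circ(X,ok,g,.05,.014,.024,.06);print(cam,'disc',len(q),((q.max(0)+q.min(0))/2).round(4),(q.max(0)-q.min(0)).round(4))
    q=circ(X,ok,g,.012,.043,.052,.03);print('handle top',len(q),q.mean(0).round(4),((q.max(0)+q.min(0))/2).round(4))
    return p,d,c
E
python3 - <<'E'
from h import *
st();handle('wrist',(.676,-.127));handle('top',(.676,-.127))
pot('top')
p,d,c=shot('top')
for col in ('oa','green','yellow'):
  for a,ce,bb in blobs(p,col,5):
    w=px2w(c,d,*ce)
    if abs(w[0]-.527)<.06 and abs(w[1]-.09)<.06: print(col,a,ce,w)
pucks('side')
E
```

```text
t27.57 [ 0.6308 -0.1259  0.1832] x [ 1.    -0.    -0.001] z [-0.001  0.001 -1.   ] w0.0470 g0.0 F [-0.6  0.6 -1.8] q [ 0.36  0.35 -0.29  1.51  0.1   1.3  -1.52]
wrist disc 6664 [ 0.6786 -0.1248  0.0197] [0.0992 0.0984 0.0052]
handle top 473 [ 0.679  -0.1249  0.0475] [ 0.6791 -0.1249  0.0476]
top disc 174 [ 0.6752 -0.0953  0.019 ] [0.0878 0.0352 0.0099]h.py:46: RuntimeWarning: Mean of empty slice.
  q=circ(X,ok,g,.012,.043,.052,.03);print('handle top',len(q),q.mean(0).round(4),((q.max(0)+q.min(0))/2).round(4))
  ret = um.true_divide(
Traceback (most recent call last):
  File "h.py", line 46, in handle
    q=circ(X,ok,g,.012,.043,.052,.03);print('handle top',len(q),q.mean(0).round(4),((q.max(0)+q.min(0))/2).round(4))
                                                                                     ~~~~~^^^
ValueError: zero-size array to reduction operation maximum which has no identity
```

>>> step_arm(
  deltas=[
    [[0.24,-0.005,0,0,0,0],[0.24,-0.005,0,0,0,0],[0,0,0.5,0,0,0],[0,0,0.5,0,0,0],[0,0,0.4,0,0,0],[0,0,0.2,0,0,0],[0,0,0.1,0,0,0],[0,0,0,0,0,0]],
  ],
)

```text
t: 28.68
tool_pos: [0.6794, -0.1251, 0.0143]
tcp_rot: [[1.0, 0.0, 0.001], [0.0, -1.0, -0.0], [0.001, 0.0, -1.0]]
contact_force: [0.3, -0.1, 0.5]
width: 0.0468
grasp_force: 0.0
```

```bash
python3 - <<'E'
from h import *
st();pot('top')
p,d,c=shot('top')
for col in ('oa','green','yellow'):
  for a,ce,bb in blobs(p,col,5):
    w=px2w(c,d,*ce)
    if abs(w[0]-.527)<.06 and abs(w[1]-.09)<.06: print(col,a,ce,w)
pucks('side')
p,d,c=shot('wrist');cv2.imwrite('pics/w5c.png',cv2.resize(p[130:330,170:400,::-1],(690,600),interpolation=cv2.INTER_CUBIC))
E
```

```text
t28.68 [ 0.6794 -0.1251  0.0143] x [1.    0.    0.001] z [ 0.001 -0.    -1.   ] w0.0468 g0.0 F [ 0.3 -0.1  0.5] q [ 0.31  0.58 -0.27  1.54  0.17  1.04 -1.57]
top rim [0.5251 0.0927] 192 0.0946 res 0.0013
oa 149 [241.76510067 215.4295302 ] [0.53119054 0.09298556 0.04566405]
green 72 [233.72222222 217.47222222] [0.52412748 0.11501345 0.05684355]
yellow 78 [247.47435897 216.20512821] [0.52725516 0.07668286 0.04989458]
```

View pics/w5c.png

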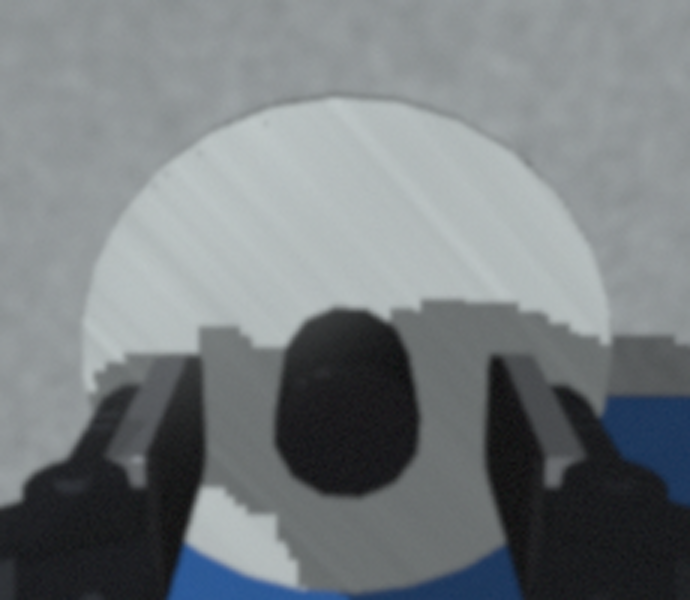

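All four pucks are in the pot. The handle at crop (347,400) stands between the pads. I lower and grip.

>>> step_arm(
  deltas=[
    [[0,0,0.06,0,0,0],[0,0,0.04,0,0,0],[0,0,0,0,0,0]],
  ],
)

```text
t: 29.25
tool_pos: [0.6785, -0.1253, 0.0029]
tcp_rot: [[1.0, -0.0, -0.001], [-0.0, -1.0, 0.0], [-0.001, -0.0, -1.0]]
contact_force: [0.2, -0.7, -0.4]
width: 0.0473
grasp_force: 0.0
```

>>> step_arm(
  deltas=[
    [[0,0,0,0,0,0],[0,0,0,0,0,0],[0,0,0,0,0,0],[0,0,0,0,0,0],[0,0,0,0,0,0]],
  ],
  hand=-1,
  newtons=60,
)

```text
t: 29.88
tool_pos: [0.6792, -0.1253, 0.0038]
tcp_rot: [[1.0, -0.0, 0.001], [-0.0, -1.0, -0.0], [0.001, 0.0, -1.0]]
contact_force: [-0.3, -0.1, 2.9]
width: 0.0223
grasp_force: 58.8
```

>>> step_arm(
  deltas=[
    [[0,0,-0.1,0,0,0],[0,0,-0.3,0,0,0],[0,0,-0.5,0,0,0],[0,0,-0.5,0,0,0],[0,0,-0.4,0,0,0],[0,0,0,0,0,0]],
  ],
)

```text
t: 30.62
tool_pos: [0.6808, -0.1255, 0.1882]
tcp_rot: [[1.0, -0.0, 0.006], [-0.0, -1.0, -0.001], [0.006, 0.001, -1.0]]
contact_force: [0.6, -0.4, -1.4]
width: 0.0222
grasp_force: 58.8
```

```bash
python3 - <<'E'
from h import *
s=st();p,d,c=shot('wrist');X=cloud(c,d)
cv2.imwrite('pics/w6c.png',cv2.resize(p[130:330,170:400,::-1],(690,600),interpolation=cv2.INTER_CUBIC))
T=np.array(s['tool_pos'])
hsv=cv2.cvtColor(p,cv2.COLOR_RGB2HSV)
m=(np.linalg.norm(X[...,:2]-T[:2],axis=2)<.058)&(X[...,2]>T[2]-.01)&(X[...,2]<T[2]+.03)&(hsv[...,2]>100)&(d>0)
q=X[m];A=np.c_[q[:,:2]-T[:2],np.ones(len(q))];r,*_=np.linalg.lstsq(A,q[:,2],rcond=None);e=q[:,2]-A@r;g=abs(e)<.003;r,*_=np.linalg.lstsq(A[g],q[g,2],rcond=None)
print(len(q),g.sum(),'plane',r.round(4),'z rel',(r[2]-T[2]).round(4));q=q[g]
print(((q.max(0)+q.min(0))/2-T).round(4),(q.max(0)-q.min(0)).round(4))
pot('wrist')
E
```

```text
t30.62 [ 0.6808 -0.1255  0.1882] x [ 1.    -0.     0.006] z [ 0.006 -0.001 -1.   ] w0.0222 g58.8 F [ 0.6 -0.4 -1.4] q [ 0.32  0.44 -0.29  1.37  0.13  1.34 -1.54]
17121 17054 plane [ 0.0056 -0.0006  0.2039] z rel 0.0157
[0.0001 0.0008 0.0156] [0.1002 0.0992 0.0053]
wrist rim [0.5269 0.0917] 1075 0.0944 res 0.001
```

View pics/w6c.png

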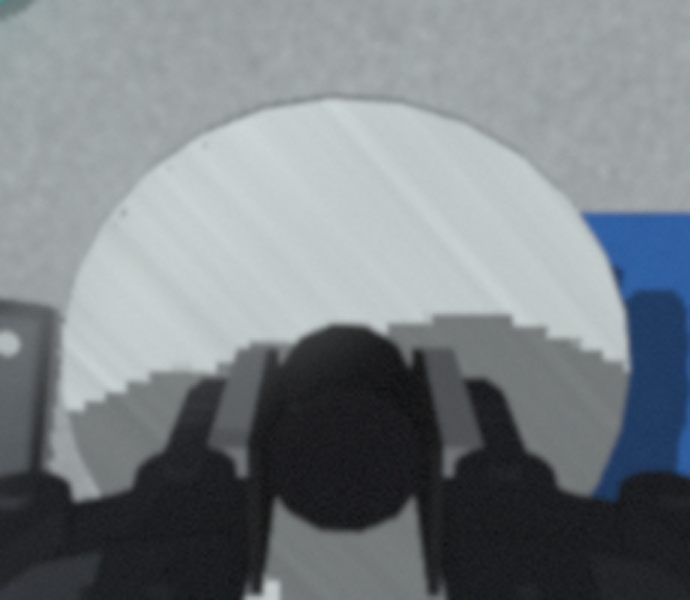

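The cover is held level and centred. I carry it to above the pot.

>>> step_arm(
  deltas=[
    [[-0.305,-0.435,0,0,0,0],[-0.305,-0.435,0,0,0,0],[-0.305,-0.435,0,0,0,0],[-0.305,-0.435,0,0,0,0],[-0.305,-0.435,0,0,0,0],[0,0,0.3,0,0,0],[0,0,0.2,0,0,0],[0,0,0,0,0,0]],
  ],
)

```text
t: 31.72
tool_pos: [0.5244, 0.0917, 0.1309]
tcp_rot: [[1.0, -0.0, -0.005], [-0.0, -1.0, -0.001], [-0.005, 0.001, -1.0]]
contact_force: [0.4, -0.2, -0.6]
width: 0.022
grasp_force: 58.9
```

>>> step_arm(
  deltas=[
    [[0,0,0,0,0,0],[0,0,0,0,0,0],[0,0,0,0,0,0]],
  ],
)

```text
t: 32.1
tool_pos: [0.5268, 0.0922, 0.1341]
tcp_rot: [[1.0, -0.0, 0.001], [-0.0, -1.0, 0.0], [0.001, -0.0, -1.0]]
contact_force: [-0.2, 0.1, -1.9]
width: 0.0224
grasp_force: 58.9
```

```bash
cat >> h.py <<'E'
def cover(cam='wrist',off=(0,0)):
    s=robot.observe();p,d,c=shot(cam);X=cloud(c,d);T=np.array(s['tool_pos'])
    v=cv2.cvtColor(p,cv2.COLOR_RGB2HSV)[...,2]
    m=(np.hypot(X[...,0]-T[0]-off[0],X[...,1]-T[1]-off[1])<.058)&(X[...,2]>T[2]+.005)&(X[...,2]<T[2]+.025)&(v>90)&(d>0)
    q=X[m];A=np.c_[q[:,:2]-T[:2],np.ones(len(q))]
    r=np.linalg.lstsq(A,q[:,2],rcond=None)[0];g=abs(q[:,2]-A@r)<.003;r=np.linalg.lstsq(A[g],q[g,2],rcond=None)[0];q=q[g]
    ctr=(q.max(0)+q.min(0))/2
    print(cam,g.sum(),'plane',r.round(4),'ctr',ctr.round(4),'rel',(ctr-T).round(4),'ext',(q.max(0)-q.min(0)).round(4))
E
python3 - <<'E'
from h import *
st();cover();pot('wrist');pot('side');pot('top')
E
```

```text
t32.10 [0.5268 0.0922 0.1341] x [ 1.    -0.     0.001] z [ 0.001  0.    -1.   ] w0.0224 g58.9 F [-0.2  0.1 -1.9] q [ 0.13  0.19 -0.43  1.83  0.09  1.14 -1.9 ]
wrist 17211 plane [-4.000e-04  1.000e-04  1.499e-01] ctr [0.527  0.093  0.1497] rel [0.0002 0.0008 0.0156] ext [0.1001 0.0999 0.0055]
wrist rim [0.5279 0.0937] 209 0.0948 res 0.0004
side rim [0.5282 0.0923] 176 0.0935 res 0.0012
few 0
```

>>> step_arm(
  deltas=[
    [[0,0,0.15,0,0,0],[0,0,0.1,0,0,0],[0,0,0.05,0,0,0],[0,0,0.05,0,0,0],[0,0,0.05,0,0,0],[0,0,0,0,0,0],[0,0,0,0,0,0]],
  ],
)

```text
t: 33.17
tool_pos: [0.5266, 0.0922, 0.0937]
tcp_rot: [[1.0, -0.0, 0.0], [-0.0, -1.0, 0.0], [0.0, -0.0, -1.0]]
contact_force: [-0.1, 0.7, -1.6]
width: 0.0221
grasp_force: 58.7
```

>>> step_arm(
  deltas=[
    [[0,0,0.03,0,0,0],[0,0,0.02,0,0,0],[0,0,0,0,0,0]],
  ],
)

```text
t: 33.55
tool_pos: [0.5269, 0.0924, 0.0888]
tcp_rot: [[1.0, -0.0, 0.001], [-0.0, -1.0, 0.0], [0.001, -0.0, -1.0]]
contact_force: [1.2, 1.1, 0.7]
width: 0.022
grasp_force: 58.8
```

>>> step_arm(
  deltas=[
    [[0,0,0.03,0,0,0],[0,0,0.02,0,0,0],[0,0,0,0,0,0]],
  ],
)

```text
t: 33.92
tool_pos: [0.5271, 0.0924, 0.0856]
tcp_rot: [[1.0, -0.0, 0.002], [-0.0, -1.0, -0.0], [0.002, 0.0, -1.0]]
contact_force: [-7.1, -0.3, 22.5]
width: 0.0224
grasp_force: 61.3
```

>>> step_arm(
  deltas=[
    [[0,0,0.02,0,0,0],[0,0,0.02,0,0,0],[0,0,0,0,0,0]],
  ],
)

```text
t: 34.3
tool_pos: [0.5273, 0.0924, 0.0853]
tcp_rot: [[1.0, -0.001, 0.003], [-0.001, -1.0, -0.001], [0.003, 0.001, -1.0]]
contact_force: [-25.6, -5.3, 61.1]
width: 0.0218
grasp_force: 65.6
```

It is home at TCP z 0.0853 on a hard stop. I relieve the load, open and back off.

>>> step_arm(
  deltas=[
    [[0,0,-0.04,0,0,0],[0,0,0,0,0,0]],
  ],
)

```text
t: 34.55
tool_pos: [0.5271, 0.0924, 0.0856]
tcp_rot: [[1.0, -0.0, 0.002], [-0.0, -1.0, -0.0], [0.002, 0.0, -1.0]]
contact_force: [-8.1, -1.7, 23.2]
width: 0.0224
grasp_force: 61.1
```

>>> step_arm(
  deltas=[
    [[0,0,0,0,0,0],[0,0,0,0,0,0],[0,0,0,0,0,0],[0,0,0,0,0,0],[0,0,-0.3,0,0,0],[0,0,-0.5,0,0,0],[0,0,0,0,0,0],[0,0,0,0,0,0]],
  ],
  hand=0.1,
)

```text
t: 35.55
tool_pos: [0.5264, 0.0921, 0.1632]
tcp_rot: [[1.0, -0.0, -0.0], [-0.0, -1.0, -0.0], [-0.0, 0.0, -1.0]]
contact_force: [-0.8, -1.0, 0.4]
width: 0.047
grasp_force: 0.0
```

```bash
cat >> h.py <<'E'
def stage(cam='wrist'):
    p,d,c=shot(cam);X=cloud(c,d)
    m=(X[...,2]>.09)&(X[...,2]<.112)&(np.hypot(X[...,0]-.527,X[...,1]-.093)<.056)&(cv2.cvtColor(p,cv2.COLOR_RGB2HSV)[...,2]>90)
    q=X[m];A=np.c_[q[:,:2]-[.527,.093],np.ones(len(q))];r=np.linalg.lstsq(A,q[:,2],rcond=None)[0]
    g=abs(q[:,2]-A@r)<.003;r=np.linalg.lstsq(A[g],q[g,2],rcond=None)[0];q=q[g]
    ctr=(q.max(0)+q.min(0))/2
    print('cover plane',r.round(4),'ctr',ctr.round(4),'ext',(q.max(0)-q.min(0)).round(4))
    for a,ce,bb in blobs(p,'red',8):
        w=px2w(c,d,*ce,z=.024)
        if np.hypot(*(w[:2]-[.527,.093]))<.13: print('red',a,ce.round(1),w.round(4)); red=w
    h=cv2.cvtColor(p,cv2.COLOR_RGB2HSV);mm=cv2.inRange(h,*map(np.array,HS['yellow']))
    vs,us=np.nonzero(mm);W=np.array([px2w(c,d,u,v,z=.036) for u,v in zip(us,vs)])
    W=W[(np.hypot(W[:,0]-.527,W[:,1]-.093)<.125)]
    k=W.mean(0);e,V=np.linalg.eigh(np.cov((W-k)[:,:2].T));print('needle n',len(W),k.round(4),'dir',V[:,1].round(3))
    for C in ([.527,.093],ctr[:2]):
        C=np.array(C);na=np.arctan2(*(k[:2]-C)[::-1]);ra=np.arctan2(*(red[:2]-C)[::-1]);R=np.hypot(*(red[:2]-C))
        print('needle',na.round(4),'red',ra.round(4),'R',R.round(4),'off mm',(R*np.sin(ra-na)*1000).round(2),'knob turn',((ra-na)*5).round(3))
    q=X[(X[...,2]>.093)&(X[...,2]<.106)&(np.hypot(X[...,0]-.55,X[...,1]-.2415)<.026)]
    if len(q): print('knob',len(q),((q.max(0)+q.min(0))/2).round(4),(q.max(0)-q.min(0)).round(4))
    return p
E
python3 - <<'E'
from h import *
st();p=stage();cv2.imwrite('pics/w7.png',p[:,:,::-1])
E
```

```text
t35.55 [0.5264 0.0921 0.1632] x [ 1. -0. -0.] z [-0. -0. -1.] w0.0470 g0.0 F [-0.8 -1.   0.4] q [ 0.14  0.16 -0.43  1.79  0.07  1.2  -1.89]
cover plane [-0.0008  0.0003  0.1016] ctr [0.527  0.0933 0.1016] ext [0.0996 0.0992 0.006 ]
red 152 [238.8 103.9] [0.6134 0.1359 0.024 ]
needle n 440 [0.6079 0.0891 0.036 ] dir [-0.999  0.052]
needle -0.0478 red 0.4607 R 0.0965 off mm 46.96 knob turn 2.542
needle -0.0514 red 0.4578 R 0.0964 off mm 46.98 knob turn 2.546
knob 1919 [0.55   0.2414 0.0977] [0.0365 0.0372 0.0093]
```

View pics/w7.png

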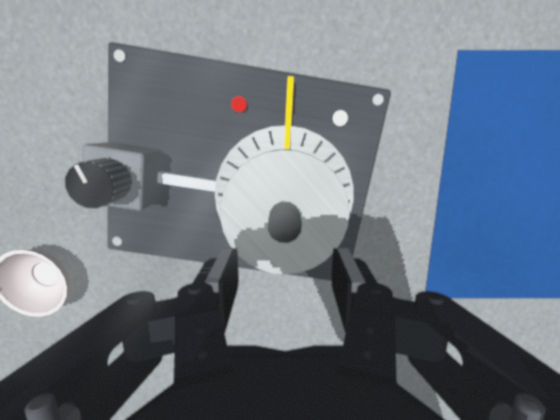

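The cover is level and home, with its disc top at about 0.100 m. The needle at (290,110) must go CCW to the red mark at (239,104), which is about 2.54 rad of knob. I move to the knob.

>>> step_arm(
  deltas=[
    [[0.079,-0.495,0,0,0,0],[0.079,-0.495,0,0,0,0],[0.079,-0.495,0,0,0,0],[0,0,0.4,0,0,0],[0,0,0,0,0,0],[0,0,0,0,0,0]],
  ],
  hand=0.45,
)

```text
t: 36.35
tool_pos: [0.5504, 0.2398, 0.1238]
tcp_rot: [[1.0, -0.001, -0.001], [-0.001, -1.0, -0.0], [-0.001, 0.0, -1.0]]
contact_force: [0.3, 1.0, 0.1]
width: 0.0622
grasp_force: 0.0
```

```bash
python3 - <<'E'
from h import *
st();p=stage()
E
```

```text
t36.35 [0.5504 0.2398 0.1238] x [ 1.    -0.001 -0.001] z [-0.001 -0.    -1.   ] w0.0622 g0.0 F [0.3 1.  0.1] q [-0.07  0.34 -0.5   1.68  0.17  1.17 -2.19]
cover plane [-0.0023 -0.0025  0.1016] ctr [0.5281 0.0973 0.1012] ext [0.0988 0.0927 0.0064]
red 218 [409.8 130.5] [0.6137 0.1359 0.024 ]
needle n 630 [0.6069 0.0875 0.036 ] dir [-0.998  0.058]
needle -0.069 red 0.4601 R 0.0967 off mm 48.81 knob turn 2.645
needle -0.1239 red 0.424 R 0.0939 off mm 48.92 knob turn 2.74
knob 2312 [0.5502 0.242  0.0974] [0.0365 0.0367 0.0088]
```

>>> step_arm(
  deltas=[
    [[0,-0.012,0.3,0,0,0],[0,0,0.3,0,0,0],[0,0,0.12,0,0,0],[0,0,0,0,0,0]],
  ],
)

```text
t: 36.9
tool_pos: [0.5505, 0.2415, 0.052]
tcp_rot: [[1.0, -0.001, -0.0], [-0.001, -1.0, -0.0], [-0.0, 0.0, -1.0]]
contact_force: [0.0, 0.1, -0.4]
width: 0.0617
grasp_force: 0.0
```

>>> step_arm(
  deltas=[
    [[0,0,0,0,0,0],[0,0,0,0,0,0],[0,0,0,0,0,0],[0,0,0,0,0,0],[0,0,0,0,0,0]],
  ],
  hand=-1,
  newtons=40,
)

```text
t: 37.52
tool_pos: [0.5512, 0.2412, 0.0534]
tcp_rot: [[1.0, -0.001, 0.002], [-0.001, -1.0, -0.001], [0.002, 0.001, -1.0]]
contact_force: [-2.4, -4.6, 8.1]
width: 0.0337
grasp_force: 39.3
```

>>> step_arm(
  deltas=[
    [[0,0,0,0,0,-0.05],[0,0,0,0,0,-0.05],[0,0,0,0,0,-0.05],[0,0,0,0,0,0],[0,0,0,0,0,0]],
  ],
)

```text
t: 38.15
tool_pos: [0.5511, 0.2415, 0.0534]
tcp_rot: [[0.891, 0.453, 0.002], [0.453, -0.891, -0.0], [0.001, 0.001, -1.0]]
contact_force: [-2.3, -3.9, 8.4]
width: 0.0335
grasp_force: 39.5
```

```bash
python3 - <<'E'
from h import *
st();p=stage()
E
```

```text
t38.15 [0.5511 0.2415 0.0534] x [0.891 0.453 0.001] z [ 0.002 -0.    -1.   ] w0.0335 g39.5 F [-2.3 -3.9  8.4] q [-0.03  0.43 -0.57  1.74  0.26  1.05 -1.79]
cover plane [0.4541 0.7163 0.0628] ctr [0.5472 0.1221 0.0962] ext [0.0549 0.0431 0.0124]
red 356 [470.6 219.4] [0.6137 0.136  0.024 ]
needle n 1008 [0.607  0.0941 0.036 ] dir [-0.999 -0.042]
needle 0.0143 red 0.4604 R 0.0968 off mm 41.75 knob turn 2.231
needle -0.4369 red 0.2068 R 0.0679 off mm 40.75 knob turn 3.219
knob 5798 [0.552  0.2448 0.0995] [0.0392 0.0452 0.013 ]
```

The knob turns and the needle follows. I continue.

>>> step_arm(
  deltas=[
    [[0,0,0,0,0,-0.05],[0,0,0,0,0,-0.05],[0,0,0,0,0,-0.05],[0,0,0,0,0,-0.05],[0,0,0,0,0,-0.05],[0,0,0,0,0,-0.05],[0,0,0,0,0,-0.05],[0,0,0,0,0,-0.05]],
  ],
)

```text
t: 39.2
tool_pos: [0.5504, 0.2418, 0.0534]
tcp_rot: [[-0.161, 0.987, 0.001], [0.987, 0.161, -0.001], [-0.001, 0.001, -1.0]]
contact_force: [-6.9, -3.0, 10.2]
width: 0.0337
grasp_force: 39.8
```

>>> step_arm(
  deltas=[
    [[0,0,0,0,0,-0.05],[0,0,0,0,0,-0.05],[0,0,0,0,0,-0.05],[0,0,0,0,0,0],[0,0,0,0,0,0]],
  ],
)

```text
t: 39.83
tool_pos: [0.5501, 0.2417, 0.0534]
tcp_rot: [[-0.587, 0.809, 0.0], [0.809, 0.587, -0.001], [-0.001, -0.0, -1.0]]
contact_force: [-7.0, -5.1, 12.5]
width: 0.0338
grasp_force: 40.1
```

```bash
python3 - <<'E'
from h import *
st()
for cam in('wrist','top','side'):
    try: stage(cam)
    except Exception as e: print(cam,'err',e)
E
```

```text
t39.83 [0.5501 0.2417 0.0534] x [-0.587  0.809 -0.001] z [ 0.    -0.001 -1.   ] w0.0338 g40.1 F [-7.  -5.1 12.5] q [ 0.22  0.53 -0.91  1.73  0.46  1.11 -0.2 ]
cover plane [-1.9575  0.8356  0.0609] ctr [0.53   0.1414 0.0961] ext [0.006  0.0053 0.0122]
wrist err too many indices for array: array is 1-dimensional, but 2 were indexed
cover plane [-0.0161  0.0099  0.1016] ctr [0.5436 0.0779 0.1013] ext [0.0626 0.0672 0.0064]
red 8 [225.8 189.9] [0.6138 0.1382 0.024 ]
needle n 31 [0.6095 0.1272 0.036 ] dir [-0.936 -0.351]
needle 0.3928 red 0.4803 R 0.0979 off mm 8.55 knob turn 0.437
needle 0.6417 red 0.7095 R 0.0926 off mm 6.27 knob turn 0.339
cover plane [0.001  0.0078 0.1009] ctr [0.529  0.0937 0.1004] ext [0.0985 0.1016 0.0071]
red 8 [298.9 178.4] [0.616 0.131 0.024]
needle n 38 [0.6058 0.1269 0.036 ] dir [-0.922 -0.387]
needle 0.4063 red 0.4032 R 0.0968 off mm -0.29 knob turn -0.015
needle 0.4081 red 0.4048 R 0.0947 off mm -0.32 knob turn -0.017
knob 105 [0.5511 0.2408 0.0994] [0.0469 0.0409 0.0126]
```

Turned 2.2 rad in all without slip. About 0.34 rad remains.

>>> step_arm(
  deltas=[
    [[0,0,0,0,0,-0.054],[0,0,0,0,0,-0.054],[0,0,0,0,0,0],[0,0,0,0,0,0]],
  ],
)

```text
t: 40.48
tool_pos: [0.55, 0.2416, 0.0534]
tcp_rot: [[-0.823, 0.568, 0.0], [0.568, 0.823, -0.001], [-0.001, -0.001, -1.0]]
contact_force: [-8.3, -4.8, 13.5]
width: 0.034
grasp_force: 40.3
```

>>> step_arm(
  deltas=[
    [[0,0,0,0,0,0],[0,0,0,0,0,0],[0,0,0,0,0,0],[0,0,0,0,0,0],[0,0,-0.3,0,0,0],[0,0,-0.6,0,0,0],[0,0,-0.6,0,0,0],[0,0,0,0,0,0.055]],
  ],
  hand=0.45,
)

```text
t: 41.48
tool_pos: [0.552, 0.2437, 0.2065]
tcp_rot: [[-0.712, 0.703, 0.007], [0.703, 0.712, 0.003], [-0.002, 0.007, -1.0]]
contact_force: [0.9, 0.4, -1.1]
width: 0.062
grasp_force: 0.0
```

>>> step_arm(
  deltas=[
    [[0,0,0,0,0,0.055],[0,0,0,0,0,0.055],[0,0,0,0,0,0.055],[0,0,0,0,0,0.055],[0,0,0,0,0,0.055],[0,0,0,0,0,0.055],[0,0,0,0,0,0.055],[0,0,0,0,0,0.055]],
  ],
)

```text
t: 42.48
tool_pos: [0.5501, 0.242, 0.2015]
tcp_rot: [[0.559, 0.829, -0.0], [0.829, -0.559, 0.0], [-0.0, -0.0, -1.0]]
contact_force: [-0.1, 0.2, 0.4]
width: 0.0618
grasp_force: 0.0
```

>>> step_arm(
  deltas=[
    [[0,0,0,0,0,0.055],[0,0,0,0,0,0.055],[0,0,0,0,0,0.055],[0,0,0,0,0,0.055],[0,0,0,0,0,0.055],[0,0.45,0,0,0,0.05],[0,0.45,0,0,0,0],[0,0,0,0,0,0]],
  ],
)

```text
t: 43.48
tool_pos: [0.5545, 0.1479, 0.2014]
tcp_rot: [[0.999, -0.044, 0.0], [-0.044, -0.999, -0.002], [0.0, 0.002, -1.0]]
contact_force: [0.1, 0.5, -0.9]
width: 0.0618
grasp_force: 0.0
```

```bash
python3 - <<'E'
from h import *
st();p=stage();cv2.imwrite('pics/w8.png',p[:,:,::-1])
E
```

```text
t43.48 [0.5545 0.1479 0.2014] x [ 0.999 -0.044  0.   ] z [ 0.    -0.002 -1.   ] w0.0618 g0.0 F [ 0.1  0.5 -0.9] q [ 0.16  0.24 -0.58  1.64  0.14  1.3  -2.06]
cover plane [-0.0018 -0.0002  0.1016] ctr [0.527  0.0935 0.1012] ext [0.0999 0.0991 0.0055]
needle n 264 [0.6001 0.1302 0.036 ] dir [-0.897 -0.441]Traceback (most recent call last):
  File "<stdin>", line 2, in <module>
  File "h.py", line 71, in stage
    C=np.array(C);na=np.arctan2(*(k[:2]-C)[::-1]);ra=np.arctan2(*(red[:2]-C)[::-1]);R=np.hypot(*(red[:2]-C))
                                                                  ^^^
UnboundLocalError: cannot access local variable 'red' where it is not associated with a value
```

```bash
python3 - <<'E'
from h import *
p,d,c=shot('wrist');R=np.array(c['attitude']);K=np.array(c['camera_matrix'])
q=K@R.T@(np.array([.6136,.1359,.024])-c['position']);u,v=(q[:2]/q[2]).astype(int);print(u,v)
a=p[v-50:v+70,u-70:u+70,::-1];cv2.imwrite('pics/w8.png',cv2.resize(a,(700,600),interpolation=cv2.INTER_CUBIC))
h=cv2.cvtColor(p,cv2.COLOR_RGB2HSV);m=cv2.inRange(h,np.array((20,110,100)),np.array((36,255,255)))
vs,us=np.nonzero(m);W=np.array([px2w(c,d,x,y,z=.038)[:2] for x,y in zip(us,vs)]);W=W[np.hypot(*(W-[.527,.093]).T)<.12]
l=cv2.fitLine(W.astype(np.float32),cv2.DIST_HUBER,0,1e-4,1e-4).ravel();n=np.array([-l[1],l[0]])
print(l,'angle',np.arctan(l[1]/l[0]),'red off line mm',n@(np.array([.6136,.1359])-l[2:])*1000,'axis off line mm',n@(np.array([.527,.0932])-l[2:])*1000)
m=cv2.inRange(h,np.array((0,120,60)),np.array((8,255,255)))|cv2.inRange(h,np.array((172,120,60)),np.array((180,255,255)))
vs,us=np.nonzero(m)
for x,y in zip(us,vs):
    if abs(x-u)<15 and abs(y-v)<15:
        w=px2w(c,d,x,y,z=.024)[:2];print((x,y),(n@(w-l[2:])*1000).round(1),end=' ')
E
```

```text
296 132
[0.8980166  0.43996158 0.59945387 0.12979147] angle 0.4555559 red off line mm -0.7381926641845512 axis off line mm -0.9828272507571812
(np.int64(298), np.int64(127)) -4.9 (np.int64(299), np.int64(127)) -5.9 (np.int64(298), np.int64(128)) -4.5 (np.int64(299), np.int64(128)) -5.4 (np.int64(300), np.int64(128)) -6.4 (np.int64(299), np.int64(129)) -4.9 (np.int64(300), np.int64(129)) -5.9 (np.int64(301), np.int64(129)) -6.8 (np.int64(290), np.int64(130)) 4.1 (np.int64(299), np.int64(130)) -4.4 (np.int64(300), np.int64(130)) -5.4 (np.int64(301), np.int64(130)) -6.3 (np.int64(302), np.int64(130)) -7.3 (np.int64(290), np.int64(131)) 4.6 (np.int64(291), np.int64(131)) 3.7 (np.int64(300), np.int64(131)) -4.9 (np.int64(301), np.int64(131)) -5.8 (np.int64(302), np.int64(131)) -6.8 (np.int64(290), np.int64(132)) 5.1 (np.int64(291), np.int64(132)) 4.2 (np.int64(300), np.int64(132)) -4.4 (np.int64(301), np.int64(132)) -5.4 (np.int64(302), np.int64(132)) -6.3 (np.int64(290), np.int64(133)) 5.6 (np.int64(291), np.int64(133)) 4.7 (np.int64(292), np.int64(133)) 3.7 (np.int64(301), np.int64(133)) -4.9 (np.int64(302), np.int64(133)) -5.8 (np.int64(290), np.int64(134)) 6.1 (np.int64(291), np.int64(134)) 5.2 (np.int64(292), np.int64(134)) 4.2 (np.int64(302), np.int64(134)) -5.3 (np.int64(290), np.int64(135)) 6.6 (np.int64(291), np.int64(135)) 5.7 (np.int64(292), np.int64(135)) 4.7 (np.int64(293), np.int64(135)) 3.7 (np.int64(302), np.int64(135)) -4.9 (np.int64(291), np.int64(136)) 6.2 (np.int64(292), np.int64(136)) 5.2 (np.int64(293), np.int64(136)) 4.2 (np.int64(291), np.int64(137)) 6.7 (np.int64(292), np.int64(137)) 5.7 (np.int64(293), np.int64(137)) 4.7 (np.int64(294), np.int64(137)) 3.8 (np.int64(292), np.int64(138)) 6.2 (np.int64(293), np.int64(138)) 5.2 (np.int64(294), np.int64(138)) 4.3 (np.int64(293), np.int64(139)) 5.7 (np.int64(294), np.int64(139)) 4.8 (np.int64(295), np.int64(139)) 3.8
```

View pics/w8.png

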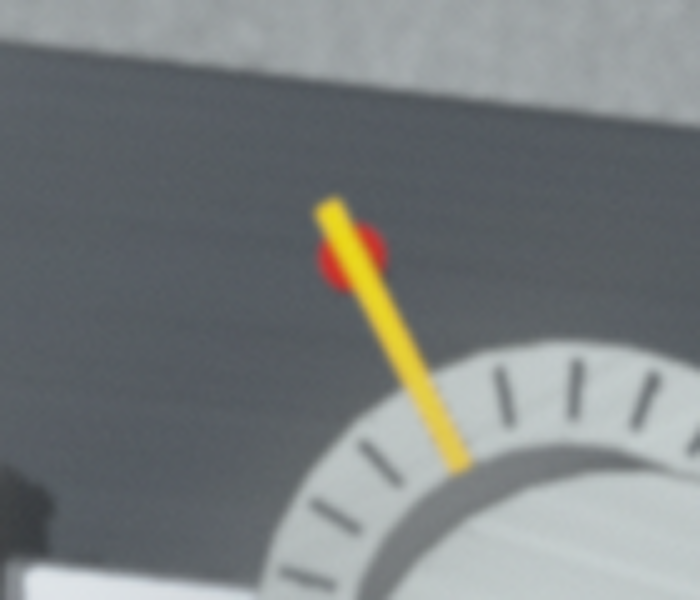

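The needle crosses the middle of the red mark at crop (352,257), with red showing evenly on both sides (−7.3 to +6.7 mm). The gripper is clear and the cover is level, so I hand in.

```bash
python3 -c "
from rig import robot
print(robot.hand_in())"
```

```text
the job is handed in; nothing more can be done
None
```

The job is handed in, with no verdict returned: all four specimens are in the pot, the cover sits level and home on the rim, the needle is within about 1 mm of the red mark's middle, and the gripper is clear.

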